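Cock and fire the spring striker to seat a dowel

TASK

Cock the spring striker on the bench: draw its swinging arm back by the upright handle until the sear catches and holds it, stopping as soon as you feel the sprung buffer so that you press it only lightly. Let go of the cocked arm, keep out of its way and then push the trigger post aside so that the striker flies and drives the dowel pin fully home in one blow. Never push the pin in by hand, and leave the loose things lying about where they are.

Things in the scene. Friction and masses are not known exactly. Their poses are not given: they have to be found in the camera images.
- striker_base: The spring striker: grey steel plate 250 x 270 x 12 mm, screwed to the bench, carrying all the rest. Origin on the arm's pivot axis at the plate's underside; plate spans x -140..110, y -122..148 mm, z up. In this frame: wooden dowel block x 32..90, y 73..117 mm, 60 mm high with its screws; buffer housing x 34..78, y -65..-31 mm, 45 mm high; sear pivot x -58, y -66 mm.
- hammer_arm: Swinging arm: steel bar 14 mm wide, 30 to 43 mm above the bench, reaching 132 mm from the pivot, with a hammer head 24 mm in diameter at 95 mm from the pivot (25 to 49 mm up) and the upright handle at 122 mm. Origin on the pivot axis at the plate's underside; y points along the arm to the handle, z up. An arm let go before it is caught flies back at once.
- striker (a joint): Angle of the swinging arm, rad: 0 = along the plate's +y, dowel home; about 0.13 at the start, resting on the dowel's head. Grows as the arm is cocked, counter-clockwise from above: the handle goes from the plate's +y side towards its -x side. The sear catches somewhere between 0.93 and 1.30 rad, depending on where the lug is clamped on the hub, which is not measured; end of swing 1.6.
- handle (a point): Centre of the top of the upright handle: black round post, 14 mm in diameter, top 93 mm above the bench, clear over its upper 40 mm, 122 mm from the pivot axis. The return spring pulls it with 2 to 3 N at the start, 8 to 10 N when cocked. On the last half radian before the catch the lug lifts the sear (under 1 N of drag at the handle); the load dips by 1 to 3 N as the sear snaps in.
- pivot (a point): Point on the arm's vertical pivot axis, 58 mm above the bench, fixed to the plate. A caught arm eased back comes to rest on the sear 5 to 9 mm (at the handle) back from the buffer and the handle's load falls to nothing; an arm that is not caught follows the hand under full load.
- trigger (a point): Centre of the top of the trigger post: black, round, 14 mm in diameter, top 69 mm above the bench, clear from 30 mm up; on the sear's tail, 64 mm from its pivot; at rest x -115, y -96 mm in the plate's frame. Pushed along x -0.47, y +0.88 of that frame it turns clockwise (25 mm at most); a cocked arm is let go after 6 to 10 mm. Takes 7 to 11 N cocked, 2 N uncocked; springs back.
- pin (a joint): How far the dowel pin has been driven, m: 0 at the start (head standing 12 mm off its block), 0.012 fully home, head against the block. It slides along the plate's +x and is so tight (about 22 N) that it takes a blow from the cocked arm to drive it home.
- dowel: Steel dowel pin, shank 8 mm in diameter in the wooden block, head 18 mm in diameter, 6 mm thick, in front of it. This frame moves with the pin and at the start equals the plate's frame, so its origin is not at the head: the struck face is at x 12, y 95, z 37 mm in it, the pin along x.
- buffer (a joint): Compression of the sprung rubber-faced back buffer, m; 0 when free. The arm's lug meets it 3 to 6 mm (at the handle) past the catch; from there the load at the handle rises by about 1.7 N per mm. 0.0015 is a light press (about 6 N more at the handle); more than 0.0025 (10 N more) is too hard. Travel 0.008.
- wax_block: Bystander: loose tan wax block, 68 x 73 x 24 mm, lying on the bench to the right of the striker; origin at the centre of its underside.
- offcut: Bystander: loose wooden offcut, 55 x 182 x 24 mm (its x, y, z), lying on the bench to the right of the striker; origin at the centre of its underside.

How it is judged:
On the way, in this order (a step that is already met when the one before it is completed fails the run):
1. the arm is cocked: caught by the sear and at rest with nothing of the robot touching the striker, the dowel not yet driven (value of joint striker above 0.85 rad and velocity of joint striker between -0.1 and 0.1 rad/s and value of joint pin below 0.003 m and contact force between each of the fingers, the arm and striker_base below 0.5 N), for 0.3 s.
2. the trigger has been tripped and the blow has driven the dowel home (value of joint striker below 0.1 rad and value of joint pin above 0.0105 m), for 0.1 s.
At the end, for the whole second after the job is handed in: The dowel pin is driven at least 10.5 of its 12 mm, the arm lies at rest against it (under 0.05 rad), and the wax block and the offcut are within 30 mm of where they began (value of joint striker below 0.05 rad and value of joint pin above 0.0105 m and velocity of joint striker between -0.1 and 0.1 rad/s and distance of each of wax_block, offcut from where it was at the start of the episode below 0.03 m); the robot touches nothing.
It fails at once if the back buffer was pressed in by more than 2.5 mm (value of joint buffer above 0.0025 m).
It fails at once if the flying arm struck the robot (velocity of joint striker below -3 rad/s and contact force between any of the fingers, the arm and hammer_arm above 1 N).
It fails at once if the dowel was pushed by the robot, directly or through the arm it was touching (velocity of joint pin above 0.01 m/s and (contact force between any of the fingers, the arm and hammer_arm above 0.5 N or contact force between any of the fingers, the arm and dowel above 0.5 N)).
It fails at once if the wax block or the wooden offcut was moved by more than 30 mm (distance of any of wax_block, offcut from where it was at the start of the episode above 0.03 m).
It also fails if it takes over 64 s, if anything falls off the work surface, if the arm or the gripper's body presses on something with over 40 N, if the wrist force passes 120 N, or if a joint passes its speed limit or range.

ROBOT

A 7-joint arm with a two-finger parallel gripper is mounted at the origin on a cart in front of the work surface, level with it; the furniture and walls round the work are solid. World frame = base frame: x ahead of the robot, y to its left, z up, the work surface at z = 0. Lengths are in m, angles in rad, forces in N, time in s.
With the tool pointing down it reaches from about 0.425 to 0.875 m from the base axis. Payload 4.7 kg.
Tool frame: the origin (TCP) lies on the centre line of the jaws, within the pads' length; the fingertips stand 14 mm ahead of it and the grasp point (between the pads) lies 5 mm behind it; z points along the fingers, y is the direction in which the jaws open and shut (so a half turn about z gives the same grasp; the last joint's range is limited). The gripper opens to 87 mm and grips with 3 to 60 N. Pads are 19 mm wide; open, the fingers measure 117 mm over their backs; the gripper's body (75 mm by 190 mm) begins 51 mm behind the grasp point.
Start: joints at [1.36, 0.321, -0.07, 1.45, 0.023, 1.371, -0.057], TCP at [0.145, -0.634, 0.237] pointing down, gripper open.
Joint ranges: [-2.86, 2.86], [-0.3, 2.09], [-1.38, 1.24], [0.06, 2.45], [-1.56, 4.7], [0.09, 2.05], [-2.69, 2.69]. Speed limits (rad/s): [2.57, 2.57, 3.14, 3.14, 3.14, 3.14, 3.14].

INTERFACE

Orientations are given as a rotation vector (axis times angle).
In Python, from bench import ctrl, optics, models gives the robot as it stands. The module is installed in compiled form; this text tells all that it offers.
- The arm moves only by the tool arm_command, never from a script. Its argument "motion" is a list of rows, each a list of 3 entries, a list of its own where there are three numbers: the shift along the tool's x, y, z in mm, then the turn, a rotation vector about the tool's x, y, z in degrees, then the closure, from 0 (fully open) to 1 (shut). In form: [[[x, y, z], [ax, ay, az], claw], ...]. A call has 1 to 8 rows; each row shifts and turns the commanded pose from where the row before left it, along the tool's axes as they then stand; what a row does not reach is not made up. A row lasts 1/12 s, in which the tool goes at most 41.7 mm and 7.16 degrees, less where a joint would pass 70% of its speed; a pose out of reach is approached as far as the arm can. A call with a gripper value outside its range is refused whole. The fingers move at their own pace and stop on an object; "force" is the grip in N (left out, the last holds). Time passes only in rows, so rows that do not move let the fingers close. It gives the time, the measured TCP pose, the force and the opening at its end, in the units of the state.
- ctrl.get_state(): the state, without advancing time (a new reading comes with each control period).
- optics.get_image(name): name is "side" or "top" or "wrist"; returns (picture, depth): 400x640x3 uint8, blue, green, red; 400x640 float32, m along the optical axis (not along the pixel's ray), 0 where there is no reading.
- optics.camera_model(name): a dict with "fovy" (degrees; the focal length in pixels is half the picture's height over the tangent of half this angle, whatever the lens; pixels are square), "cx", "cy" (the principal point, pixels), "rvec" (rotation vector, rad) and "tvec" (3), from world to camera coordinates, as OpenCV has them; the wrist camera has in their place "mount" (4x4, takes a point from camera to tool coordinates, whose origin is the TCP and whose axes are the flange's). Camera axes: x right, y down, z forward; pixel columns grow to the right and rows downward; lengths in m; the calibration is good to about 2 mm. A picture is of the moment at which its call begins: read the wrist's pose just before it. camera_model takes no time and is no camera call.
- ctrl.close_job(): hands the job in, once; it reports no verdict.
Trained networks look in the newest picture that a camera, given by its name, has taken for a name from the list of things; names that differ only in an ending like _2 or _b are one class to them, and where a whole thing is asked for, a point or a joint stands for the part that bears it (a point fixed in the world has none). Each returns a list of dicts, best first, with "conf" (0 to 1); they miss things now and then, are a little off and sometimes report something else, mostly with a low value. They report only what shows in the picture. A call takes as long as a camera call.
- models.search_frame(camera, target): "location" ([x, y, z] in m, in the coordinates of the camera as it stood for that picture, good to about 4 mm: the middle of the surface that is visible of it).
- models.silhouettes(camera, target): "pixels" (400x640 bool, what is visible of it).
The state is a dict: "time": time; "joint_positions": joint angles; "qd": joint speeds; "joint_torque": joint torques, N m; "position": TCP position; "tool_rot": TCP orientation; "ft_force": force on the tool from outside, world axes, zero at the start; "torque": the same for the moment, N m; "grip_width": opening from 0.0 (shut) to 1.0 (fully open).
Only numpy, scipy, OpenCV 4.12 (cv2) and the standard library are available. Lean on these libraries where they do the work, as an engineer would, in place of code of your own. Each camera call takes 0.05 s, during which the arm holds its last target.

## Working session

There is one attempt and no reset: what is moved stays moved. The work goes in short steps, Python scripts to look and compute and a tool call to move; the robot and the scene stay as the last step left them, time stands still between calls to the robot, and variables do not carry over. Pictures are saved under pics/ and viewed, and the job is handed in when it is done.

Besides the shell and the picture viewer there is one more tool, called after "Call:" by a JSON object that holds its "api" and its "payload", one argument or row to a line. arm_command: Moves the arm, as the interface text tells. Its arguments: {"type":"object","properties":{"motion":{"type":"array","items":{"type":"array"}},"force":{"type":"number"}},"required":["motion"]}

```bash
mkdir -p pics; cat > h.py <<'E'
import numpy as np, cv2
from bench import ctrl, optics, models
from scipy.spatial.transform import Rotation as R
def cam(name):
    m=optics.camera_model(name); f=200/np.tan(np.radians(m['fovy'])/2)
    return m,f
def pose(s=None):
    s=s or ctrl.get_state(); T=np.eye(4);T[:3,:3]=R.from_rotvec(s['tool_rot']).as_matrix();T[:3,3]=s['position'];return T
def c2w(name,p,T=None):
    m,f=cam(name); p=np.atleast_2d(p)
    if 'mount' in m:
        M=(pose() if T is None else T)@np.array(m['mount']); return p@M[:3,:3].T+M[:3,3]
    Rm=R.from_rotvec(np.ravel(m['rvec'])).as_matrix(); return (p-np.ravel(m['tvec']))@Rm
def w2px(name,P,T=None):
    m,f=cam(name);P=np.atleast_2d(P)
    if 'mount' in m:
        M=np.linalg.inv((pose() if T is None else T)@np.array(m['mount']));c=P@M[:3,:3].T+M[:3,3]
    else:
        c=P@R.from_rotvec(np.ravel(m['rvec'])).as_matrix().T+np.ravel(m['tvec'])
    return np.c_[m['cx']+f*c[:,0]/c[:,2],m['cy']+f*c[:,1]/c[:,2]]
def cloud(name,d,T=None):
    m,f=cam(name);v,u=np.mgrid[:400,:640]
    p=np.stack([(u-m['cx'])/f*d,(v-m['cy'])/f*d,d],-1).reshape(-1,3)
    return c2w(name,p,T).reshape(400,640,3)
E
python3 - <<'E'
from h import *
s=ctrl.get_state();print(s)
for n in ['side','top','wrist']:
    print(n,{k:np.round(v,3).tolist() for k,v in optics.camera_model(n).items() if not isinstance(v,str)})
    im,d=optics.get_image(n);cv2.imwrite(f'pics/{n}0.png',im);np.save(n+'0.npy',d)
    for t in ['striker_base','hammer_arm','handle','trigger','dowel','wax_block','offcut']:
        r=models.search_frame(n,t)
        for q in r[:2]: print(n,t,round(q['conf'],2),np.round(c2w(n,q['location'])[0],4))
E
```

```text
{'time': 0.0, 'joint_positions': array([ 1.36012026,  0.32181883, -0.07008348,  1.45166294,  0.02263642,
        1.37080472, -0.05691522]), 'qd': array([ 3.29916880e-04, -1.16666175e-03, -1.31023750e-04, -4.86241653e-05,
        1.50498131e-03,  4.64153823e-04, -1.10406436e-03]), 'joint_torque': array([ 5.84190111e-04, -4.91289711e+01, -4.03626384e-01, -3.12526560e+01,
       -6.39874907e-02,  4.38158121e-02,  1.78639871e-04]), 'position': array([ 0.14469972, -0.63315118,  0.23547026]), 'tool_rot': array([-3.11990554e+00, -3.52157320e-01,  5.44643174e-04]), 'ft_force': array([ 0.25425608,  1.01469612, -0.11107724]), 'torque': array([0.02296631, 0.01944774, 0.02457218]), 'grip_width': 1.003110515288737}
side {'fovy': 52.658, 'cx': 317.823, 'cy': 194.279, 'rvec': [0.681, -2.464, 1.35], 'tvec': [0.357, 0.317, 0.509]}
side striker_base 0.56 [ 0.4911 -0.1429  0.009 ]
side hammer_arm 0.62 [ 0.5081 -0.1179  0.0451]
side handle 0.56 [ 0.5052 -0.1169  0.0429]
side handle 0.49 [ 0.5744 -0.2261  0.0241]
side trigger 0.88 [ 0.4784 -0.2813  0.0206]
side trigger 0.6 [ 0.5114 -0.1229  0.0454]
side dowel 0.64 [ 0.5259 -0.0888  0.0388]
side wax_block 0.75 [ 0.4238 -0.4102  0.0175]
side offcut 0.6 [ 0.5872 -0.4052  0.0232]
top {'fovy': 53.302, 'cx': 324.236, 'cy': 203.579, 'rvec': [2.123, -2.147, 0.123], 'tvec': [-0.179, 0.55, 0.92]}
top striker_base 0.95 [ 0.5111 -0.1814  0.0114]
top hammer_arm 0.69 [ 0.5144 -0.1449  0.0447]
top handle 0.67 [ 0.515  -0.1407  0.0428]
top dowel 0.56 [ 0.5269 -0.0909  0.0411]
top wax_block 0.97 [ 0.427  -0.4238  0.02  ]
top offcut 0.64 [ 0.5954 -0.4297  0.0227]
wrist {'fovy': 67.452, 'cx': 314.801, 'cy': 197.236, 'mount': [[-0.001, -0.956, -0.294, 0.082], [1.0, -0.001, -0.0, -0.0], [-0.0, -0.294, 0.956, -0.147], [0.0, 0.0, 0.0, 1.0]]}
```

View pics/top0.png

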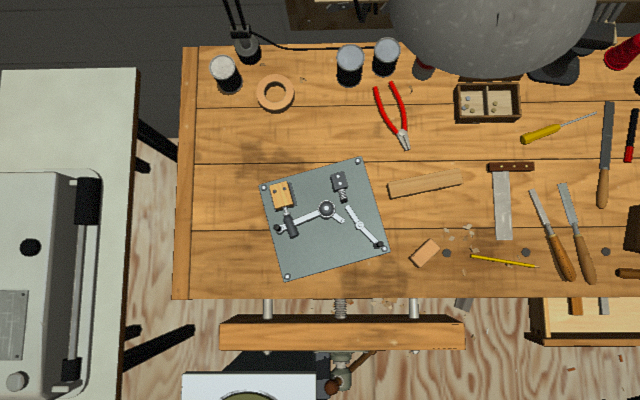

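View pics/side0.png

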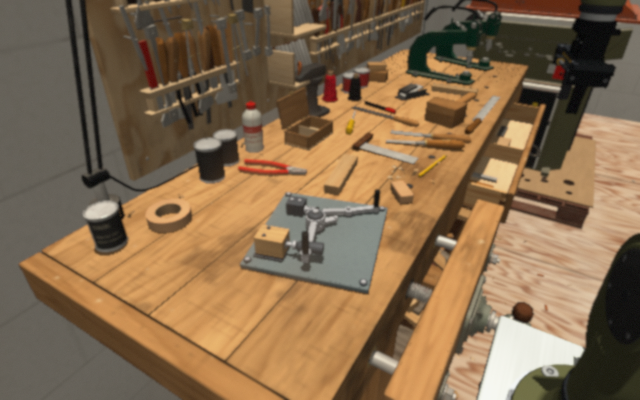

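```bash
python3 - <<'E'
from h import *
im,d=optics.get_image('top')
r=models.silhouettes('top','striker_base')
print([(q['conf'],q['pixels'].sum()) for q in r])
m=r[0]['pixels']
P=cloud('top',d)
sel=(P[...,2]>0.006)&(P[...,2]<0.018)&(P[...,0]>.3)&(P[...,0]<.72)&(P[...,1]>-.36)&(P[...,1]<0.02)
g=((im.max(2).astype(int)-im.min(2))<40)&(im.max(2)>60)&sel
g=cv2.morphologyEx(g.astype(np.uint8),cv2.MORPH_OPEN,np.ones((3,3)))
n,l,st,_=cv2.connectedComponentsWithStats(g); k=1+np.argmax(st[1:,4]); g=l==k
# project edge pixels onto z=0.012
mm,f=cam('top')
v,u=np.nonzero(g)
C=c2w('top',[0,0,0])[0]; ray=c2w('top',np.c_[(u-mm['cx'])/f,(v-mm['cy'])/f,np.ones(len(u))])-C
W=C+ray*((0.012-C[2])/ray[:,2])[:,None]
rc=cv2.minAreaRect((W[:,:2]*1000).astype(np.float32));print(rc,cv2.boxPoints(rc), 'z med',np.median(P[g][:,2]))
vis=im.copy();vis[g]=(0,0,255);cv2.imwrite('pics/m.png',cv2.resize(vis[130:300,230:420],None,fx=4,fy=4)[:600])
cv2.imwrite('pics/crop.png',cv2.resize(im[150:290,240:400],None,fx=4.2,fy=4.2,interpolation=cv2.INTER_CUBIC))
E
```

```text
[(0.62, np.int64(11054)), (0.38, np.int64(318))]
((517.2884521484375, -182.0314178466797), (248.92369079589844, 268.6468811035156), 15.350741386413574) [[ 361.70792   -85.448616]
 [ 432.82608  -344.51108 ]
 [ 672.869    -278.61423 ]
 [ 601.75085   -19.551758]] z med 0.01115809689571122
```

View pics/crop.png

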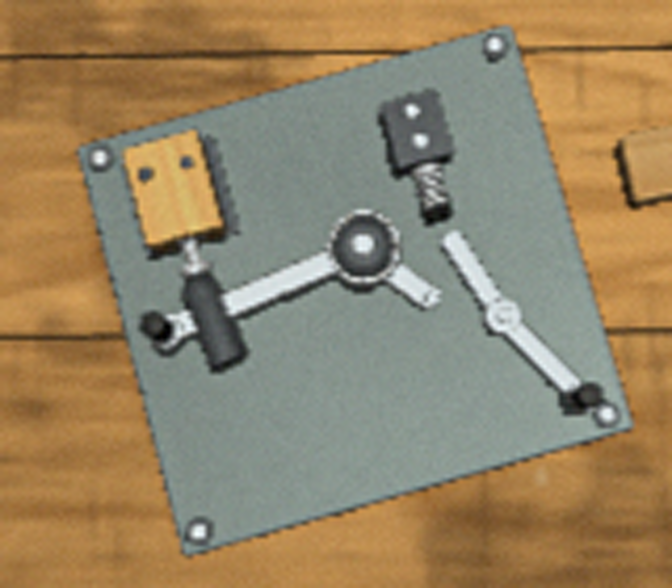

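```bash
cat >> h.py <<'E'
YAW=np.radians(15.35); PIV=np.array([.5352,-.1906,0])
def pl(x,y,z=0): # plate mm -> world m
    c,s=np.cos(YAW),np.sin(YAW); return PIV+np.array([c*x-s*y,s*x+c*y,z])/1000
def hd(th,z=93,r=122): return pl(-r*np.sin(th),r*np.cos(th),z)
def local(target,tz_yaw=None,s=None):
    T=pose(s); return (T[:3,:3].T@(np.array(target)-T[:3,3]))*1000
E
python3 - <<'E'
from h import *
im,d=optics.get_image('top')
pts={'piv':pl(0,0,58),'handle':hd(.13),'trig':pl(-115,-96,69),'sear':pl(-58,-66,40),'blockc':pl(61,95,57)}
for k,p in pts.items(): print(k,np.round(p,4),((w2px('top',p)[0]-[240,150])*4.2).round(0))
im,_=optics.get_image('side');v=im.copy()
for k,p in pts.items(): u=w2px('side',p)[0];print(u);cv2.circle(v,tuple(int(round(a*1)) for a in u),1,(0,0,255),-1)
cv2.imwrite('pics/s1.png',cv2.resize(v[180:300,235:395],None,fx=4.5,fy=4.5))
T=pose();print(T.round(3))
E
```

```text
piv [ 0.5352 -0.1906  0.058 ] [362. 242.]
handle [ 0.4879 -0.0781  0.093 ] [151. 324.]
trig [ 0.4497 -0.3136  0.069 ] [590. 393.]
sear [ 0.4967 -0.2696  0.04  ] [503. 312.]
blockc [ 0.5689 -0.0828  0.057 ] [170. 186.]
[315.18893381 209.0879285 ]
[305.44495714 231.44434153]
[377.18043227 189.20464352]
[348.45094557 203.49052736]
[271.51636123 231.56971004]
[[ 0.975  0.223 -0.     0.145]
 [ 0.223 -0.975 -0.    -0.634]
 [-0.     0.    -1.     0.237]
 [ 0.     0.     0.     1.   ]]
```

View pics/s1.png

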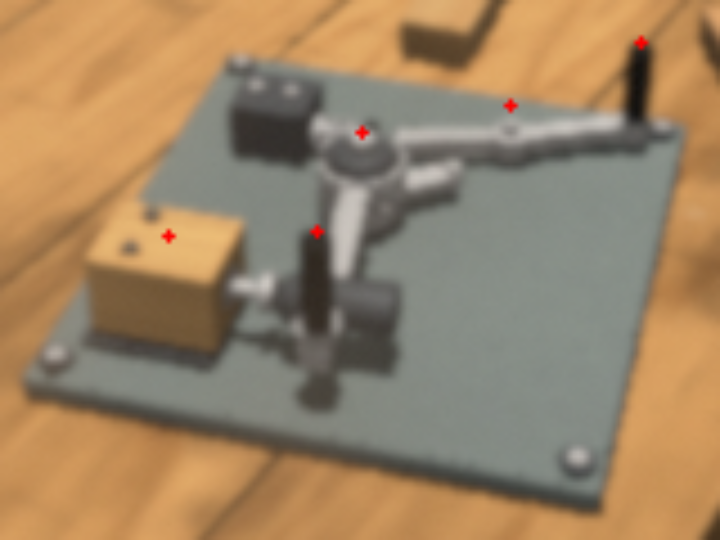

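Call:
{"api": "arm_command", "payload": {
  "motion": [
    [[19, -19.4, 0], [0, 0, -3], 0.4],
    [[20, -18.4, 0], [0, 0, -3], 0.4],
    [[21, -17.2, 0], [0, 0, -3], 0.4],
    [[22, -16, 0], [0, 0, -3], 0.4],
    [[23, -15, 0], [0, 0, -3], 0.4],
    [[24, -13.5, 0], [0, 0, -3], 0.4],
    [[24.5, -12, 0], [0, 0, -3], 0.4],
    [[25, -11, 0], [0, 0, -3], 0.4]
  ]
}}

```text
time: 2.07
position: [0.2616, -0.4477, 0.2368]
tool_rot: [2.978, 0.997, -0.0]
ft_force: [-0.1, 0.8, 0.6]
grip_width: 0.61
```

```bash
python3 - <<'E'
from h import *
s=ctrl.get_state();T=pose(s);print(T.round(3),local(hd(.13,200)),s['joint_positions'].round(2),s['ft_force'],s['grip_width'],np.degrees(np.arctan2(T[1,1],T[0,1])))
E
```

```text
[[ 0.798  0.602  0.     0.262]
 [ 0.602 -0.798 -0.001 -0.448]
 [-0.     0.001 -1.     0.237]
 [ 0.     0.     0.     1.   ]] [ 403.21776297 -158.76617819   36.56863118] [ 1.22  0.05 -0.24  1.77  0.01  1.32  0.06] [-0.12602749  0.79731158  0.6492428 ] 0.610418521104043 -52.97040148664277
```

```bash
cat >> h.py <<'E'
def plan(p,yaw_deg,n,claw=.4):
    """straight line to world p with tool y axis at yaw_deg; tool pointing down"""
    T=pose(); y0=np.degrees(np.arctan2(T[1,1],T[0,1])); dy=(yaw_deg-y0+180)%360-180
    d=(np.array(p)-T[:3,3])*1000/n; out=[]
    for i in range(n):
        a=np.radians(y0+dy*i/n); ty=np.array([np.cos(a),np.sin(a),0]); tx=np.array([-np.sin(a)*1,np.cos(a),0]); tx=np.cross(ty,[0,0,-1])
        out.append([[round(float(d@tx),1),round(float(d@ty),1),round(float(-d[2]),1)],[0,0,round(-dy/n,2)],claw])
    import json
    for k in range(0,n,8): print(json.dumps(out[k:k+8]))
E
python3 - <<'E'
from h import *
plan(hd(.13,160),22.8,16)
E
```

```text
[[[25.2, -9.9, 4.8], [0, 0, -4.74], 0.4], [[25.9, -7.8, 4.8], [0, 0, -4.74], 0.4], [[26.5, -5.6, 4.8], [0, 0, -4.74], 0.4], [[26.9, -3.4, 4.8], [0, 0, -4.74], 0.4], [[27.1, -1.2, 4.8], [0, 0, -4.74], 0.4], [[27.1, 1.0, 4.8], [0, 0, -4.74], 0.4], [[26.9, 3.3, 4.8], [0, 0, -4.74], 0.4], [[26.5, 5.5, 4.8], [0, 0, -4.74], 0.4]]
[[[26.0, 7.6, 4.8], [0, 0, -4.74], 0.4], [[25.3, 9.8, 4.8], [0, 0, -4.74], 0.4], [[24.4, 11.8, 4.8], [0, 0, -4.74], 0.4], [[23.3, 13.8, 4.8], [0, 0, -4.74], 0.4], [[22.1, 15.7, 4.8], [0, 0, -4.74], 0.4], [[20.7, 17.4, 4.8], [0, 0, -4.74], 0.4], [[19.2, 19.1, 4.8], [0, 0, -4.74], 0.4], [[17.6, 20.6, 4.8], [0, 0, -4.74], 0.4]]
```

Call:
{"api": "arm_command", "payload": {
  "motion": [
    [[25.2, -9.9, 4.8], [0, 0, -4.7], 0.4],
    [[25.9, -7.8, 4.8], [0, 0, -4.7], 0.4],
    [[26.5, -5.6, 4.8], [0, 0, -4.7], 0.4],
    [[26.9, -3.4, 4.8], [0, 0, -4.7], 0.4],
    [[27.1, -1.2, 4.8], [0, 0, -4.7], 0.4],
    [[27.1, 1.0, 4.8], [0, 0, -4.7], 0.4],
    [[26.9, 3.3, 4.8], [0, 0, -4.7], 0.4],
    [[26.5, 5.5, 4.8], [0, 0, -4.7], 0.4]
  ]
}}

```text
time: 2.73
position: [0.3757, -0.2635, 0.1982]
tool_rot: [2.497, 1.906, -0.0]
ft_force: [0.3, -0.3, -0.5]
grip_width: 0.6
```

Call:
{"api": "arm_command", "payload": {
  "motion": [
    [[26, 7.6, 4.8], [0, 0, -4.7], 0.4],
    [[25.3, 9.8, 4.8], [0, 0, -4.7], 0.4],
    [[24.4, 11.8, 4.8], [0, 0, -4.7], 0.4],
    [[23.3, 13.8, 4.8], [0, 0, -4.7], 0.4],
    [[22.1, 15.7, 4.8], [0, 0, -4.7], 0.4],
    [[20.7, 17.4, 4.8], [0, 0, -4.7], 0.4],
    [[19.2, 19.1, 4.8], [0, 0, -4.7], 0.4],
    [[17.6, 20.6, 4.8], [0, 0, -4.7], 0.4]
  ]
}}

```text
time: 3.4
position: [0.4908, -0.0798, 0.1599]
tool_rot: [1.749, 2.608, -0.0]
ft_force: [-0.2, -0.2, 0.2]
grip_width: 0.597
```

```bash
python3 - <<'E'
from h import *
T=pose()
im,d=optics.get_image('wrist');s=ctrl.get_state()
u=w2px('wrist',[hd(.13),pl(0,0,58),pl(61,95,57)],T);print(u)
cv2.imwrite('pics/w0.png',im)
for q in models.search_frame('wrist','handle')[:2]: print(q['conf'],c2w('wrist',q['location'],T))
print(T[:3,3],np.degrees(np.arctan2(T[1,1],T[0,1])),s['joint_positions'].round(2),s['grip_width'],s['ft_force'])
print(local(hd(.13,160)))
P=cloud('wrist',d,T); sel=(P[...,2]>.08)&(P[...,2]<.105)&(np.linalg.norm(P[...,:2]-hd(.13)[:2],axis=-1)<.03)
if sel.any(): print(sel.sum(),P[sel].mean(0),P[sel].min(0),P[sel].max(0),hd(.13))
E
```

```text
[[311.06315    213.14012689]
 [313.09551033 316.23284994]
 [391.913868   235.39991486]]
0.66 [[ 0.50269104 -0.11125311  0.05017241]]
[ 0.49075728 -0.07978705  0.15985874] 22.30482570033974 [ 0.76  0.09 -0.69  1.9   0.06  1.17  0.45] 0.5991457700268713 [ 1.94256419  4.05116293 -0.16884885]
[-0.70468101 -4.29820811 -0.46548843]
305 [ 0.48921202 -0.07468393  0.09046436] [ 0.48291745 -0.08278164  0.08002006] [ 0.49661633 -0.06902801  0.09386191] [ 0.48792614 -0.07813142  0.093     ]
```

View pics/w0.png

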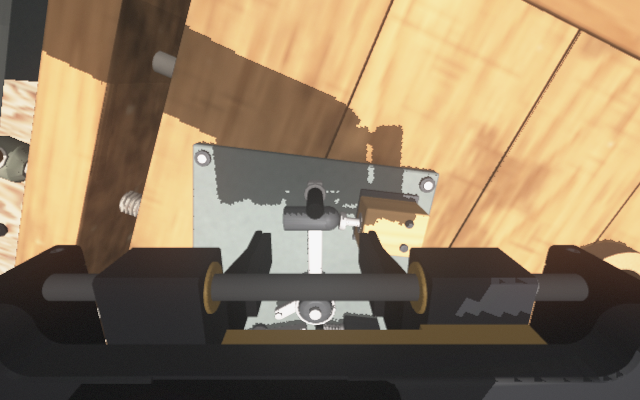

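Call:
{"api": "arm_command", "payload": {
  "motion": [
    [[-0.4, -3.5, 5], [0, 0, -0.5], 0.4],
    [[0, 0, 15], [0, 0, 0], 0.4],
    [[0, 0, 22], [0, 0, 0], 0.4],
    [[0, 0, 22], [0, 0, 0], 0.4],
    [[0, 0, 15], [0, 0, 0], 0.4],
    [[0, 0, 7], [0, 0, 0], 0.4],
    [[0, 0, 0], [0, 0, 0], 0.4],
    [[0, 0, 0], [0, 0, 0], 0.4]
  ]
}}

```text
time: 4.17
position: [0.4868, -0.0835, 0.074]
tool_rot: [1.745, 2.612, -0.001]
ft_force: [0.4, 0.1, 0.0]
grip_width: 0.601
```

Call:
{"api": "arm_command", "payload": {
  "motion": [
    [[0, 0, 0], [0, 0, 0], 0.6],
    [[0, 0, 0], [0, 0, 0], 0.7],
    [[0, 0, 0], [0, 0, 0], 0.75],
    [[0, 0, 0], [0, 0, 0], 0.78],
    [[0, 0, 0], [0, 0, 0], 0.78],
    [[0, 0, 0], [0, 0, 0], 0.78],
    [[0, 0, 0], [0, 0, 0], 0.78],
    [[0, 0, 0], [0, 0, 0], 0.78]
  ],
  "force": 25
}}

```text
time: 4.83
position: [0.4878, -0.0823, 0.074]
tool_rot: [1.743, 2.612, 0.002]
ft_force: [1.7, 1.2, -0.2]
grip_width: 0.226
```

Call:
{"api": "arm_command", "payload": {
  "motion": [
    [[2, 0, 0], [0, 0, 0], 0.78],
    [[2, 0, 0], [0, 0, 0], 0.8],
    [[0, 0, 0], [0, 0, 0], 0.9],
    [[0, 0, 0], [0, 0, 0], 0.9],
    [[0, 0, 0], [0, 0, 0], 0.9],
    [[0, 0, 0], [0, 0, 0], 0.9]
  ],
  "force": 25
}}

```text
time: 5.33
position: [0.4858, -0.0786, 0.074]
tool_rot: [1.743, 2.613, 0.001]
ft_force: [2.0, 1.2, 3.2]
grip_width: 0.155
```

```bash
python3 - <<'E'
from h import *
s=ctrl.get_state();T=pose(s);print(T[:3,3],hd(.13)[:2],s['grip_width'],s['ft_force'],np.degrees(np.arctan2(T[1,1],T[0,1])), s['joint_positions'])
for n in ['side','top']: 
  im,_=optics.get_image(n);cv2.imwrite(f'pics/{n}1.png',cv2.resize(im[140:300,230:400],None,fx=3.7,fy=3.7))
d=T[:2,3]-PIV[:2];print(np.linalg.norm(d),np.arctan2(d[1],d[0])-YAW-np.pi/2)
E
```

```text
[ 0.48580628 -0.07861504  0.07398107] [ 0.48792614 -0.07813142] 0.15527631337565678 [2.00811839 1.16896771 3.22101907] 22.592866675362206 [ 0.73960299  0.19233739 -0.67952133  1.99945903  0.14339122  0.9958908
  0.38520755]
0.1223943276820607 0.14749876701258846
```

View pics/side1.png

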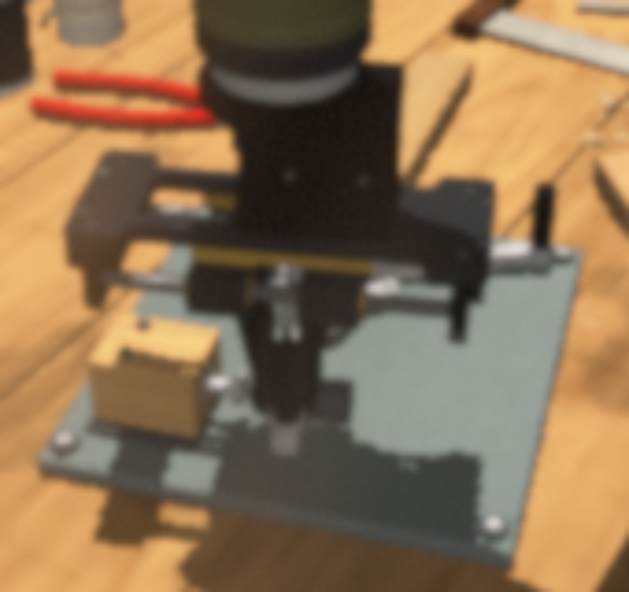

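Call:
{"api": "arm_command", "payload": {
  "motion": [
    [[-0.1, -6.4, 0], [0, 0, -3], 0.9],
    [[-0.2, -6.4, 0], [0, 0, -3], 0.9],
    [[-0.2, -6.4, 0], [0, 0, -3], 0.9],
    [[-0.1, -6.4, 0], [0, 0, -3], 0.9],
    [[-0.2, -6.4, 0], [0, 0, -3], 0.9],
    [[-0.2, -6.4, 0], [0, 0, -3], 0.9],
    [[-0.1, -6.4, 0], [0, 0, -3], 0.9],
    [[-0.2, -6.4, 0], [0, 0, -3], 0.9]
  ],
  "force": 30
}}

```text
time: 6.1
position: [0.4453, -0.1083, 0.0741]
tool_rot: [1.157, 2.916, 0.002]
ft_force: [8.7, -0.6, -4.4]
grip_width: 0.147
```

```bash
cat >> h.py <<'E'
def th():
    s=ctrl.get_state();T=pose(s);d=T[:2,3]-PIV[:2];f=s['ft_force']
    print('r %.1f th %.4f yaw %.2f (want %.2f) Ft(tool x,y,z) %s |grip %.3f t %.2f'%(1e3*np.linalg.norm(d),np.arctan2(d[1],d[0])-YAW-np.pi/2 if d[1]>0 else np.arctan2(d[1],d[0])+2*np.pi-YAW-np.pi/2,np.degrees(np.arctan2(T[1,1],T[0,1])),15.35+np.degrees((np.arctan2(d[1],d[0])%(2*np.pi))-YAW-np.pi/2),(T[:3,:3].T@f).round(2),s['grip_width'],s['time']))
E
python3 -c "
from h import *
th()"
```

```text
r 121.9 th 0.5615 yaw 46.72 (want 47.52) Ft(tool x,y,z) [-6.68  5.52  4.48] |grip 0.147 t 6.10
```

Call:
{"api": "arm_command", "payload": {
  "motion": [
    [[0, 0, 0], [0, 0, 0], 0.9],
    [[0, 0, 0], [0, 0, 0], 0.9]
  ]
}}

```text
time: 6.27
position: [0.4454, -0.1082, 0.0741]
tool_rot: [1.162, 2.914, 0.002]
ft_force: [7.5, 0.3, -4.1]
grip_width: 0.154
```

```bash
python3 -c "
from h import *
th()"
```

```text
r 121.9 th 0.5607 yaw 46.54 (want 47.47) Ft(tool x,y,z) [-5.27  5.35  4.14] |grip 0.154 t 6.27
```

Call:
{"api": "arm_command", "payload": {
  "motion": [
    [[-0.5, -6.4, -0.3], [0, 0, -3], 0.9],
    [[-0.5, -6.4, -0.2], [0, 0, -3], 0.9],
    [[-0.5, -6.4, 0], [0, 0, -3], 0.9],
    [[-0.4, -6.4, 0], [0, 0, -3], 0.9],
    [[-0.2, -6.4, 0], [0, 0, -3], 0.9],
    [[0, 0, 0], [0, 0, 0], 0.9],
    [[0, 0, 0], [0, 0, 0], 0.9]
  ]
}}

```text
time: 6.85
position: [0.4279, -0.1335, 0.0741]
tool_rot: [0.77, 3.041, 0.004]
ft_force: [10.0, 2.2, -7.6]
grip_width: 0.152
```

```bash
python3 -c "
from h import *
th()"
```

```text
r 121.5 th 0.8142 yaw 61.57 (want 62.00) Ft(tool x,y,z) [-7.73  6.69  7.62] |grip 0.152 t 6.85
```

Call:
{"api": "arm_command", "payload": {
  "motion": [
    [[-1, 0, 0.5], [0, 0, 0], 0.9],
    [[0, 0, 0], [0, 0, 0], 0.9],
    [[0, 0, 0], [0, 0, 0], 0.9]
  ],
  "force": 22
}}

```text
time: 7.1
position: [0.4281, -0.1332, 0.074]
tool_rot: [0.77, 3.044, 0.004]
ft_force: [5.9, 4.5, 0.5]
grip_width: 0.154
```

```bash
python3 -c "
from h import *
th()"
```

```text
r 121.5 th 0.8105 yaw 61.61 (want 61.79) Ft(tool x,y,z) [-3.03  6.76 -0.43] |grip 0.154 t 7.10
```

Call:
{"api": "arm_command", "payload": {
  "motion": [
    [[-0.2, -2.1, 0], [0, 0, -1], 0.9],
    [[-0.2, -2.1, 0], [0, 0, -1], 0.9],
    [[-0.2, -2.1, 0], [0, 0, -1], 0.9],
    [[-0.2, -2.1, 0], [0, 0, -1], 0.9],
    [[0, 0, 0], [0, 0, 0], 0.9],
    [[0, 0, 0], [0, 0, 0], 0.9]
  ]
}}

```text
time: 7.6
position: [0.4247, -0.1404, 0.074]
tool_rot: [0.663, 3.07, 0.005]
ft_force: [4.0, 5.8, 2.1]
grip_width: 0.154
```

```bash
python3 -c "
from h import *
th()"
```

```text
r 121.4 th 0.8769 yaw 65.61 (want 65.59) Ft(tool x,y,z) [-1.29  6.91 -2.03] |grip 0.154 t 7.60
```

Call:
{"api": "arm_command", "payload": {
  "motion": [
    [[-0.2, -2.1, 0], [0, 0, -1], 0.9],
    [[0, 0, 0], [0, 0, 0], 0.9]
  ]
}}

```text
time: 7.77
position: [0.4238, -0.1423, 0.074]
tool_rot: [0.636, 3.076, 0.005]
ft_force: [3.6, 5.4, 2.7]
grip_width: 0.154
```

```bash
python3 -c "
from h import *
th()"
```

```text
r 121.4 th 0.8940 yaw 66.65 (want 66.57) Ft(tool x,y,z) [-1.15  6.42 -2.65] |grip 0.154 t 7.77
```

Call:
{"api": "arm_command", "payload": {
  "motion": [
    [[-0.2, -2.1, 0], [0, 0, -1], 0.9],
    [[0, 0, 0], [0, 0, 0], 0.9]
  ]
}}

```text
time: 7.93
position: [0.423, -0.1443, 0.0739]
tool_rot: [0.609, 3.082, 0.005]
ft_force: [2.8, 6.3, 3.2]
grip_width: 0.149
```

```bash
python3 -c "
from h import *
th()"
```

```text
r 121.4 th 0.9112 yaw 67.65 (want 67.56) Ft(tool x,y,z) [-0.15  6.91 -3.19] |grip 0.149 t 7.93
```

Call:
{"api": "arm_command", "payload": {
  "motion": [
    [[0, -2.1, -0.1], [0, 0, -1], 0.9],
    [[0, 0, 0], [0, 0, 0], 0.9]
  ]
}}

```text
time: 8.1
position: [0.4223, -0.1462, 0.074]
tool_rot: [0.582, 3.087, 0.006]
ft_force: [3.2, 6.5, 1.8]
grip_width: 0.154
```

```bash
python3 -c "
from h import *
th()"
```

```text
r 121.3 th 0.9279 yaw 68.65 (want 68.51) Ft(tool x,y,z) [-0.63  7.23 -1.81] |grip 0.154 t 8.10
```

Call:
{"api": "arm_command", "payload": {
  "motion": [
    [[0, -2.1, 0], [0, 0, -1], 0.9],
    [[0, 0, 0], [0, 0, 0], 0.9]
  ]
}}

```text
time: 8.27
position: [0.4216, -0.1482, 0.074]
tool_rot: [0.555, 3.092, 0.005]
ft_force: [4.6, 6.9, 2.8]
grip_width: 0.156
```

```bash
python3 -c "
from h import *
th()"
```

```text
r 121.3 th 0.9455 yaw 69.65 (want 69.52) Ft(tool x,y,z) [-1.9   8.09 -2.78] |grip 0.156 t 8.27
```

Call:
{"api": "arm_command", "payload": {
  "motion": [
    [[-0.2, -2.1, -0.1], [0, 0, -1], 0.9],
    [[0, 0, 0], [0, 0, 0], 0.9]
  ]
}}

```text
time: 8.43
position: [0.4209, -0.1502, 0.074]
tool_rot: [0.528, 3.097, 0.006]
ft_force: [4.6, 6.0, 2.4]
grip_width: 0.152
```

```bash
python3 -c "
from h import *
th()"
```

```text
r 121.3 th 0.9633 yaw 70.65 (want 70.54) Ft(tool x,y,z) [-2.35  7.2  -2.36] |grip 0.152 t 8.43
```

Call:
{"api": "arm_command", "payload": {
  "motion": [
    [[-0.2, -2.1, 0], [0, 0, -1], 0.9],
    [[0, 0, 0], [0, 0, 0], 0.9]
  ]
}}

```text
time: 8.6
position: [0.4202, -0.1523, 0.074]
tool_rot: [-0.501, -3.101, -0.005]
ft_force: [4.2, 6.8, 2.8]
grip_width: 0.15
```

```bash
python3 -c "
from h import *
th()"
```

```text
r 121.2 th 0.9811 yaw 71.65 (want 71.56) Ft(tool x,y,z) [-1.82  7.74 -2.81] |grip 0.150 t 8.60
```

Call:
{"api": "arm_command", "payload": {
  "motion": [
    [[-0.2, -2.1, -0.1], [0, 0, -1], 0.9],
    [[0, 0, 0], [0, 0, 0], 0.9]
  ]
}}

```text
time: 8.77
position: [0.4195, -0.1544, 0.074]
tool_rot: [-0.474, -3.105, -0.005]
ft_force: [3.4, 5.4, 2.0]
grip_width: 0.153
```

```bash
python3 -c "
from h import *
th()"
```

```text
r 121.2 th 0.9995 yaw 72.65 (want 72.62) Ft(tool x,y,z) [-1.65  6.16 -2.03] |grip 0.153 t 8.77
```

Call:
{"api": "arm_command", "payload": {
  "motion": [
    [[-0.2, -2.1, -0.1], [0, 0, -1], 0.9],
    [[0, 0, 0], [0, 0, 0], 0.9]
  ]
}}

```text
time: 8.93
position: [0.419, -0.1562, 0.074]
tool_rot: [-0.447, -3.109, -0.006]
ft_force: [3.1, 7.3, 2.5]
grip_width: 0.154
```

```bash
python3 -c "
from h import *
th()"
```

```text
r 121.2 th 1.0150 yaw 73.65 (want 73.51) Ft(tool x,y,z) [-0.88  7.83 -2.45] |grip 0.154 t 8.93
```

```bash
cat >> h.py <<'E'
def avg(n=6):
    F=[]
    for i in range(n):
        optics.get_image('side'); s=ctrl.get_state();T=pose(s);F.append(T[:3,:3].T@s['ft_force'])
    F=np.array(F);print('avg F tool',F.mean(0).round(2),'+-',(F.std(0)/np.sqrt(n)).round(2));th()
E
python3 -c "
from h import *
avg()"
```

```text
avg F tool [-1.26  7.67 -2.26] +- [0.09 0.06 0.12]
r 121.2 th 1.0125 yaw 73.62 (want 73.36) Ft(tool x,y,z) [-1.42  7.43 -1.99] |grip 0.154 t 9.23
```

Averaging works well; step on with averaged readings.

Call:
{"api": "arm_command", "payload": {
  "motion": [
    [[-0.2, -1.5, -0.1], [0, 0, -0.7], 0.9],
    [[0, 0, 0], [0, 0, 0], 0.9]
  ]
}}

```text
time: 9.4
position: [0.4187, -0.1575, 0.074]
tool_rot: [-0.428, -3.111, -0.006]
ft_force: [3.7, 7.4, 2.3]
grip_width: 0.154
```

```bash
python3 -c "
from h import *
avg(4)"
```

```text
avg F tool [-1.64  7.81 -1.9 ] +- [0.35 0.34 0.19]
r 121.1 th 1.0244 yaw 74.32 (want 74.05) Ft(tool x,y,z) [-2.51  8.22 -2.3 ] |grip 0.152 t 9.60
```

Call:
{"api": "arm_command", "payload": {
  "motion": [
    [[-0.1, -1.5, -0.1], [0, 0, -0.7], 0.9],
    [[0, 0, 0], [0, 0, 0], 0.9]
  ]
}}

```text
time: 9.77
position: [0.4183, -0.1589, 0.074]
tool_rot: [-0.409, -3.114, -0.007]
ft_force: [3.1, 7.2, 0.9]
grip_width: 0.156
```

```bash
python3 -c "
from h import *
avg(4)"
```

```text
avg F tool [-1.25  7.54 -1.46] +- [0.22 0.26 0.25]
r 121.1 th 1.0362 yaw 75.02 (want 74.72) Ft(tool x,y,z) [-1.6   6.71 -1.46] |grip 0.152 t 9.97
```

Call:
{"api": "arm_command", "payload": {
  "motion": [
    [[-0.1, -1.5, -0.1], [0, 0, -0.7], 0.9],
    [[0, 0, 0], [0, 0, 0], 0.9]
  ]
}}

```text
time: 10.13
position: [0.418, -0.1603, 0.074]
tool_rot: [-0.39, -3.116, -0.007]
ft_force: [3.0, 7.5, 1.3]
grip_width: 0.152
```

```bash
python3 -c "
from h import *
avg(4)"
```

```text
avg F tool [-1.36  7.6  -1.1 ] +- [0.13 0.11 0.43]
r 121.1 th 1.0484 yaw 75.72 (want 75.42) Ft(tool x,y,z) [-1.42  7.96 -1.73] |grip 0.155 t 10.33
```

Call:
{"api": "arm_command", "payload": {
  "motion": [
    [[-0.2, -1.5, -0.1], [0, 0, -0.7], 0.9],
    [[0, 0, 0], [0, 0, 0], 0.9]
  ]
}}

```text
time: 10.5
position: [0.4176, -0.1617, 0.074]
tool_rot: [-0.371, -3.118, -0.007]
ft_force: [2.5, 7.0, 1.4]
grip_width: 0.154
```

```bash
python3 -c "
from h import *
avg(4)"
```

```text
avg F tool [-1.29  7.58 -0.41] +- [0.12 0.14 0.15]
r 121.1 th 1.0602 yaw 76.42 (want 76.10) Ft(tool x,y,z) [-1.67  7.89 -0.43] |grip 0.153 t 10.70
```

Call:
{"api": "arm_command", "payload": {
  "motion": [
    [[-0.2, -2, 0], [0, 0, -0.9], 0.9],
    [[0, 0, 0], [0, 0, 0], 0.9]
  ]
}}

```text
time: 10.87
position: [0.4172, -0.1633, 0.074]
tool_rot: [-0.346, -3.12, -0.008]
ft_force: [2.7, 8.7, 1.4]
grip_width: 0.15
```

```bash
python3 -c "
from h import *
avg(4)"
```

```text
avg F tool [-0.65  8.51 -1.62] +- [0.38 0.05 0.31]
r 121.1 th 1.0734 yaw 77.33 (want 76.85) Ft(tool x,y,z) [-0.5   8.38 -0.77] |grip 0.154 t 11.07
```

Call:
{"api": "arm_command", "payload": {
  "motion": [
    [[-0.2, -2, 0], [0, 0, -0.9], 0.9],
    [[0, 0, 0], [0, 0, 0], 0.9]
  ]
}}

```text
time: 11.23
position: [0.4169, -0.1647, 0.074]
tool_rot: [-0.321, -3.123, -0.009]
ft_force: [2.1, 9.4, 2.8]
grip_width: 0.155
```

```bash
python3 -c "
from h import *
avg(4)"
```

```text
avg F tool [ 0.12 10.51 -2.63] +- [0.4  0.09 0.26]
r 121.1 th 1.0853 yaw 78.24 (want 77.53) Ft(tool x,y,z) [-0.59 10.43 -1.81] |grip 0.155 t 11.43
```

Call:
{"api": "arm_command", "payload": {
  "motion": [
    [[0, 2, 0], [0, 0, 0.9], 0.9],
    [[0, 2, 0], [0, 0, 0.9], 0.9],
    [[0, 2, 0], [0, 0, 0.9], 0.9],
    [[0, 0, 0], [0, 0, 0], 0.9]
  ]
}}

```text
time: 11.77
position: [0.4183, -0.1592, 0.074]
tool_rot: [-0.396, -3.114, -0.007]
ft_force: [2.2, 7.1, 0.9]
grip_width: 0.146
```

```bash
python3 -c "
from h import *
avg(4)"
```

```text
avg F tool [-0.49  7.18 -1.59] +- [0.24 0.14 0.09]
r 121.1 th 1.0434 yaw 75.53 (want 75.13) Ft(tool x,y,z) [-0.68  7.57 -1.77] |grip 0.153 t 11.97
```

Call:
{"api": "arm_command", "payload": {
  "motion": [
    [[0, 1.5, 0], [0, 0, 0.7], 0.9],
    [[0, 0, 0], [0, 0, 0], 0.9]
  ]
}}

```text
time: 12.13
position: [0.4186, -0.158, 0.074]
tool_rot: [-0.415, -3.112, -0.007]
ft_force: [1.3, 7.5, 1.9]
grip_width: 0.152
```

```bash
python3 -c "
from h import *
avg(4)"
```

```text
avg F tool [-0.16  7.48 -2.1 ] +- [0.24 0.2  0.18]
r 121.1 th 1.0315 yaw 74.83 (want 74.45) Ft(tool x,y,z) [-0.76  6.92 -2.2 ] |grip 0.150 t 12.33
```

Call:
{"api": "arm_command", "payload": {
  "motion": [
    [[0, 1.5, 0], [0, 0, 0.7], 0.9],
    [[0, 0, 0], [0, 0, 0], 0.9]
  ]
}}

```text
time: 12.5
position: [0.419, -0.1565, 0.074]
tool_rot: [-0.434, -3.109, -0.007]
ft_force: [2.3, 7.7, 1.5]
grip_width: 0.154
```

```bash
python3 -c "
from h import *
avg(4)"
```

```text
avg F tool [-0.02  7.28 -1.72] +- [0.13 0.12 0.11]
r 121.1 th 1.0192 yaw 74.13 (want 73.74) Ft(tool x,y,z) [-0.24  7.   -1.77] |grip 0.153 t 12.70
```

Call:
{"api": "arm_command", "payload": {
  "motion": [
    [[0, 1.5, 0], [0, 0, 0.7], 0.9],
    [[0, 0, 0], [0, 0, 0], 0.9]
  ]
}}

```text
time: 12.87
position: [0.4193, -0.1552, 0.074]
tool_rot: [-0.453, -3.106, -0.007]
ft_force: [1.8, 7.1, 2.1]
grip_width: 0.153
```

```bash
python3 -c "
from h import *
avg(4)"
```

```text
avg F tool [ 0.48  7.27 -1.44] +- [0.24 0.22 0.12]
r 121.1 th 1.0076 yaw 73.43 (want 73.08) Ft(tool x,y,z) [ 0.93  7.01 -1.45] |grip 0.151 t 13.07
```

Call:
{"api": "arm_command", "payload": {
  "motion": [
    [[0, 1.5, 0], [0, 0, 0.7], 0.9],
    [[0, 0, 0], [0, 0, 0], 0.9]
  ]
}}

```text
time: 13.23
position: [0.4196, -0.1544, 0.074]
tool_rot: [-0.472, -3.103, -0.005]
ft_force: [1.5, 4.5, 1.9]
grip_width: 0.153
```

```bash
python3 -c "
from h import *
avg(4)"
```

```text
avg F tool [-0.12  5.84 -1.45] +- [0.11 0.1  0.13]
r 121.1 th 1.0006 yaw 72.71 (want 72.68) Ft(tool x,y,z) [-0.5   5.52 -1.71] |grip 0.150 t 13.43
```

Call:
{"api": "arm_command", "payload": {
  "motion": [
    [[0, 1.5, 0], [0, 0, 0.7], 0.9],
    [[0, 0, 0], [0, 0, 0], 0.9]
  ]
}}

```text
time: 13.6
position: [0.4198, -0.1539, 0.074]
tool_rot: [-0.491, -3.1, -0.003]
ft_force: [0.4, 5.0, 1.4]
grip_width: 0.151
```

```bash
python3 -c "
from h import *
avg(4)
im,d=optics.get_image('top');cv2.imwrite('pics/t3.png',cv2.resize(im[150:290,240:400],None,fx=4.2,fy=4.2,interpolation=cv2.INTER_CUBIC))
im,d=optics.get_image('side');cv2.imwrite('pics/s3.png',cv2.resize(im[160:300,240:400],None,fx=4.2,fy=4.2,interpolation=cv2.INTER_CUBIC))
im,d=optics.get_image('wrist');cv2.imwrite('pics/w3.png',im)
"
```

```text
avg F tool [ 1.82  5.27 -1.47] +- [0.12 0.15 0.32]
r 121.1 th 0.9984 yaw 72.01 (want 72.55) Ft(tool x,y,z) [ 2.11  5.57 -2.44] |grip 0.154 t 13.80
```

View pics/s3.png

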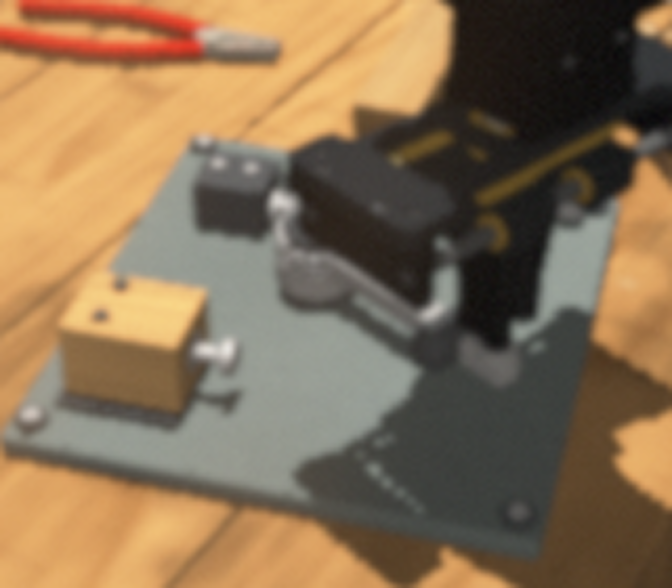

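View pics/t3.png

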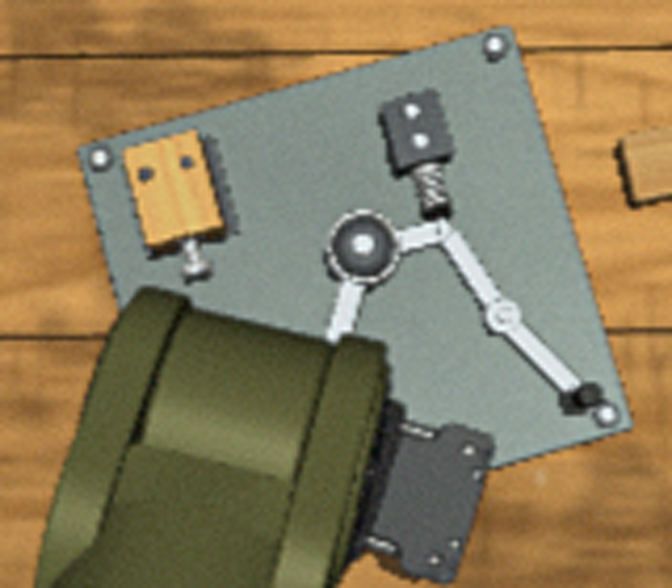

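View pics/w3.png

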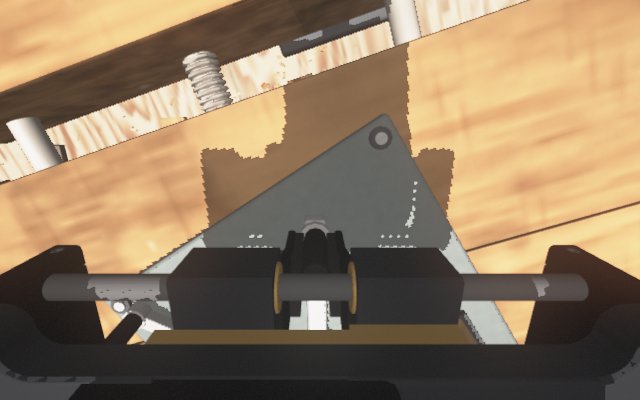

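Call:
{"api": "arm_command", "payload": {
  "motion": [
    [[-0.3, 1.5, -0.1], [0, 0, -0.4], 0.9],
    [[0, 1, 0], [0, 0, 0], 0.9],
    [[0, 0, 0], [0, 0, 0], 0.9]
  ]
}}

```text
time: 14.2
position: [0.42, -0.1533, 0.074]
tool_rot: [-0.481, -3.101, 0.0]
ft_force: [-3.0, 3.7, 2.1]
grip_width: 0.152
```

```bash
python3 -c "
from h import *
avg(4)"
```

```text
avg F tool [ 4.81  2.4  -1.55] +- [0.38 0.29 0.22]
r 121.0 th 0.9897 yaw 72.35 (want 72.05) Ft(tool x,y,z) [ 4.42  1.65 -1.61] |grip 0.153 t 14.40
```

Call:
{"api": "arm_command", "payload": {
  "motion": [
    [[0.7, 0.7, -0.1], [0, 0, 0], 0.9],
    [[0, 0, 0], [0, 0, 0], 0.9],
    [[0, 0, 0], [0, 0, 0], 0.9]
  ]
}}

```text
time: 14.65
position: [0.4202, -0.1529, 0.0741]
tool_rot: [-0.482, -3.103, 0.001]
ft_force: [-2.4, 2.2, -3.4]
grip_width: 0.154
```

```bash
python3 -c "
from h import *
avg(4)"
```

```text
avg F tool [ 3.6  -0.07  4.46] +- [0.24 0.15 0.45]
r 121.0 th 0.9844 yaw 72.35 (want 71.75) Ft(tool x,y,z) [3.23 0.1  5.72] |grip 0.152 t 14.85
```

Call:
{"api": "arm_command", "payload": {
  "motion": [
    [[0, 0, 0], [0, 0, 0], 0.75],
    [[0, 0, 0], [0, 0, 0], 0.7],
    [[0, 0, 0], [0, 0, 0], 0.65],
    [[0, 0, 0], [0, 0, 0], 0.6],
    [[0, 0, 0], [0, 0, 0], 0.6]
  ]
}}

```text
time: 15.27
position: [0.4221, -0.1528, 0.0753]
tool_rot: [0.481, 3.103, -0.001]
ft_force: [-0.6, -0.0, 0.9]
grip_width: 0.376
```

```bash
python3 -c "
from h import *
avg(3)
im,d=optics.get_image('wrist');cv2.imwrite('pics/w4.png',im)
"
```

```text
avg F tool [-0.53  0.49  0.43] +- [0.06 0.14 0.09]
r 119.9 th 0.9801 yaw 72.39 (want 71.50) Ft(tool x,y,z) [-0.44  0.45  0.64] |grip 0.395 t 15.42
```

View pics/w4.png

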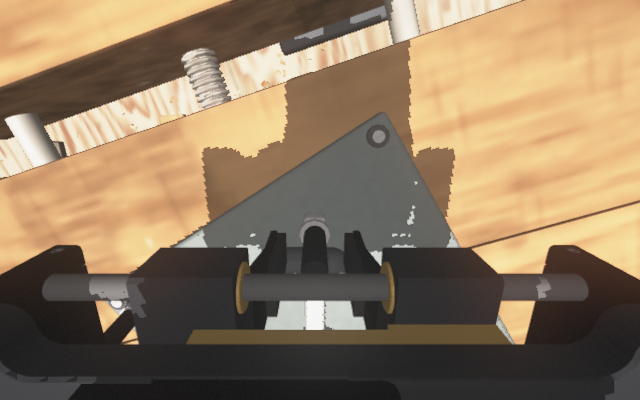

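Call:
{"api": "arm_command", "payload": {
  "motion": [
    [[0, 0, -10], [0, 0, 0], 0.6],
    [[0, 0, -20], [0, 0, 0], 0.6],
    [[0, 0, -25], [0, 0, 0], 0.6],
    [[0, 0, -25], [0, 0, 0], 0.6],
    [[0, 0, -20], [0, 0, 0], 0.6],
    [[0, 0, 0], [0, 0, 0], 1.0],
    [[0, 0, 0], [0, 0, 0], 1.0],
    [[0, 0, 0], [0, 0, 0], 1.0]
  ]
}}

```text
time: 16.13
position: [0.4208, -0.1524, 0.1746]
tool_rot: [-0.481, -3.104, 0.0]
ft_force: [-0.6, -0.3, 0.0]
grip_width: 0.253
```

```bash
python3 -c "
from h import *
th();print(ctrl.get_state()['joint_positions'].round(2),ctrl.get_state()['position'])
print(pl(-115+.47*34,-96-.88*34,175))
plan(pl(-115+.47*34,-96-.88*34,175),43.4,10,1.0)
im,d=optics.get_image('side');cv2.imwrite('pics/s5.png',cv2.resize(im[160:300,240:400],None,fx=4.2,fy=4.2,interpolation=cv2.INTER_CUBIC))
"
```

```text
r 120.6 th 0.9803 yaw 72.38 (want 71.52) Ft(tool x,y,z) [ 0.5  -0.43 -0.04] |grip 0.253 t 16.13
[ 0.99 -0.06 -0.67  1.99 -0.04  1.2   1.59] [ 0.42084643 -0.15238178  0.17455719]
[ 0.47304524 -0.33824008  0.175     ]
[[[-10.6, -16.1, -0.0], [0, 0, 2.9], 1.0], [[-11.4, -15.6, -0.0], [0, 0, 2.9], 1.0], [[-12.2, -15.0, -0.0], [0, 0, 2.9], 1.0], [[-12.9, -14.3, -0.0], [0, 0, 2.9], 1.0], [[-13.6, -13.7, -0.0], [0, 0, 2.9], 1.0], [[-14.3, -13.0, -0.0], [0, 0, 2.9], 1.0], [[-14.9, -12.2, -0.0], [0, 0, 2.9], 1.0], [[-15.5, -11.5, -0.0], [0, 0, 2.9], 1.0]]
[[[-16.1, -10.7, -0.0], [0, 0, 2.9], 1.0], [[-16.6, -9.8, -0.0], [0, 0, 2.9], 1.0]]
```

View pics/s5.png

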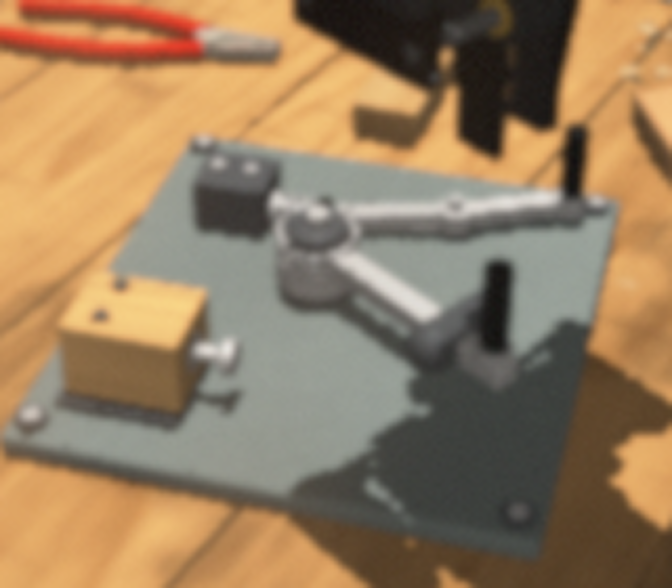

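The side view shows the arm cocked and free, with its handle top near (498,265) in the crop, and the gripper well clear. Next, to the trigger side.

Call:
{"api": "arm_command", "payload": {
  "motion": [
    [[-10.6, -16.1, 0], [0, 0, 2.9], 1.0],
    [[-11.4, -15.6, 0], [0, 0, 2.9], 1.0],
    [[-12.2, -15, 0], [0, 0, 2.9], 1.0],
    [[-12.9, -14.3, 0], [0, 0, 2.9], 1.0],
    [[-13.6, -13.7, 0], [0, 0, 2.9], 1.0],
    [[-14.3, -13, 0], [0, 0, 2.9], 1.0],
    [[-14.9, -12.2, 0], [0, 0, 2.9], 1.0],
    [[-15.5, -11.5, 0], [0, 0, 2.9], 1.0]
  ]
}}

```text
time: 16.85
position: [0.4623, -0.3015, 0.1731]
tool_rot: [-1.098, -2.94, -0.002]
ft_force: [0.5, 0.6, 0.7]
grip_width: 0.006
```

Call:
{"api": "arm_command", "payload": {
  "motion": [
    [[-16.1, -10.7, 0], [0, 0, 2.9], 1.0],
    [[-16.6, -9.8, 0], [0, 0, 2.9], 1.0],
    [[0, 0, 0], [0, 0, 0], 1.0],
    [[0, 0, 0], [0, 0, 0], 1.0],
    [[0, 0, 0], [0, 0, 0], 1.0]
  ]
}}

```text
time: 17.27
position: [0.4729, -0.337, 0.1736]
tool_rot: [-1.24, -2.884, -0.002]
ft_force: [-0.3, -0.4, 0.2]
grip_width: 0.005
```

```bash
python3 -c "
from h import *
s=ctrl.get_state();T=pose(s);print(T.round(3),s['joint_positions'].round(2),s['grip_width'],s['ft_force'])
print('local trigger',local(pl(-115,-96,62)))
im,d=optics.get_image('wrist');cv2.imwrite('pics/w6.png',im)
P=cloud('wrist',d,T); sel=(P[...,2]>.058)&(P[...,2]<.085)&(np.linalg.norm(P[...,:2]-pl(-115,-96)[:2],axis=-1)<.03)
print(sel.sum(),P[sel].mean(0),P[sel].min(0),P[sel].max(0),pl(-115,-96,69))
im,d=optics.get_image('top');cv2.imwrite('pics/t6.png',cv2.resize(im[150:290,240:400],None,fx=4.2,fy=4.2,interpolation=cv2.INTER_CUBIC))
"
```

```text
[[-0.688  0.726 -0.002  0.473]
 [ 0.726  0.688  0.002 -0.337]
 [ 0.003  0.    -1.     0.174]
 [ 0.     0.     0.     1.   ]] [ 1.04  0.26 -0.54  1.69  0.14  1.23  1.23] 0.004826546142792487 [-0.32603091 -0.38627451  0.20264569]
local trigger [ 32.63103458  -0.73438073 111.64631415]
218 [ 0.45067316 -0.31167367  0.06744408] [ 0.44438351 -0.31875873  0.05819284] [ 0.45803486 -0.30546654  0.06999337] [ 0.44971503 -0.31361756  0.069     ]
```

View pics/w6.png

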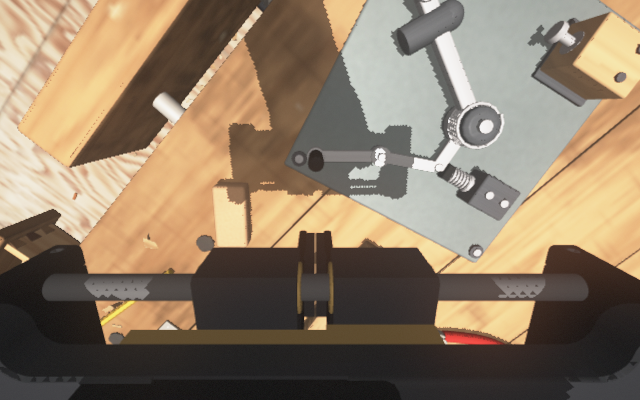

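View pics/t6.png

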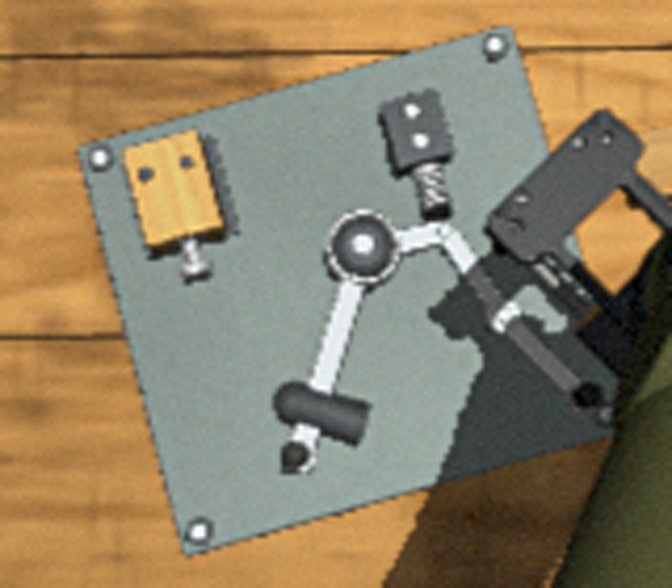

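Call:
{"api": "arm_command", "payload": {
  "motion": [
    [[0, -0.7, 10], [0, 0, 0], 1.0],
    [[0, 0, 20], [0, 0, 0], 1.0],
    [[0, 0, 25], [0, 0, 0], 1.0],
    [[0, 0, 25], [0, 0, 0], 1.0],
    [[0, 0, 20], [0, 0, 0], 1.0],
    [[0, 0, 11], [0, 0, 0], 1.0],
    [[0, 0, 0], [0, 0, 0], 1.0],
    [[0, 0, 0], [0, 0, 0], 1.0]
  ]
}}

```text
time: 18.03
position: [0.4727, -0.3384, 0.0636]
tool_rot: [-1.242, -2.885, -0.0]
ft_force: [0.2, 0.3, 1.4]
grip_width: 0.008
```

Call:
{"api": "arm_command", "payload": {
  "motion": [
    [[5, 0, 0], [0, 0, 0], 1.0],
    [[5, 0, 0], [0, 0, 0], 1.0],
    [[3, 0, 0], [0, 0, 0], 1.0],
    [[3, 0, 0], [0, 0, 0], 1.0],
    [[0, 0, 0], [0, 0, 0], 1.0]
  ]
}}

```text
time: 18.45
position: [0.4615, -0.3268, 0.0644]
tool_rot: [1.242, 2.885, -0.001]
ft_force: [0.5, 0.1, -0.2]
grip_width: 0.002
```

```bash
python3 -c "
from h import *
avg(2);print('local trigger',local(pl(-115,-96,62)))
"
```

```text
avg F tool [-0.57 -0.04 -0.4 ] +- [0.08 0.02 0.11]
r 155.2 th 2.3810 yaw 43.38 (want 151.77) Ft(tool x,y,z) [-0.69 -0.07 -0.25] |grip 0.002 t 18.55
local trigger [18.27056729  0.6496659   2.17223627]
```

Nearly touching. Push now.

Call:
{"api": "arm_command", "payload": {
  "motion": [
    [[4, 0, 0], [0, 0, 0], 1.0],
    [[4, 0, 0], [0, 0, 0], 1.0],
    [[3, 0, 0], [0, 0, 0], 1.0],
    [[0, 0, 0], [0, 0, 0], 1.0]
  ]
}}

```text
time: 18.88
position: [0.4575, -0.3226, 0.0651]
tool_rot: [1.24, 2.875, -0.004]
ft_force: [7.2, -6.7, -6.2]
grip_width: 0.01
```

```bash
python3 -c "
from h import *
avg(2);print('local trigger',local(pl(-115,-96,62)))
im,d=optics.get_image('top');cv2.imwrite('pics/t7.png',cv2.resize(im[150:290,240:400],None,fx=4.2,fy=4.2,interpolation=cv2.INTER_CUBIC))
"
```

```text
avg F tool [-10.15   0.74   4.87] +- [0.03 0.25 0.09]
r 153.2 th 2.3407 yaw 43.33 (want 149.46) Ft(tool x,y,z) [-10.11   1.1    5.  ] |grip 0.006 t 18.98
local trigger [11.75549902  0.5325673   2.92005035]
```

View pics/t7.png

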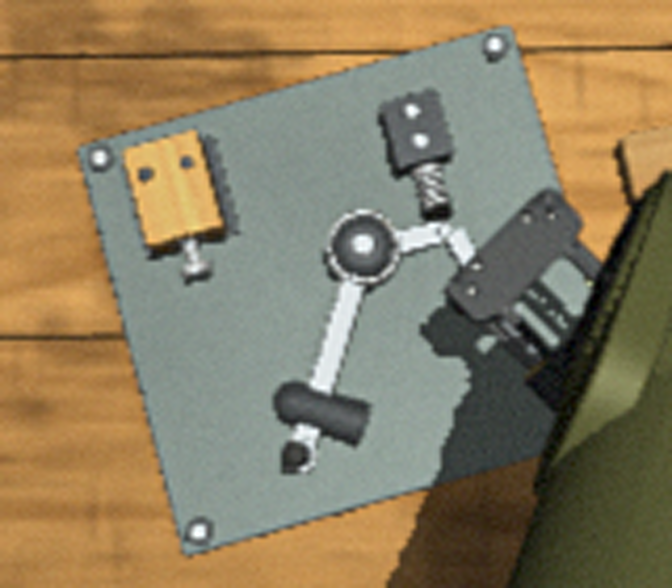

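Call:
{"api": "arm_command", "payload": {
  "motion": [
    [[3, 0, 0], [0, 0, 0], 1.0],
    [[3, 0, 0], [0, 0, 0], 1.0],
    [[2, 0, 0], [0, 0, 0], 1.0],
    [[0, 0, 0], [0, 0, 0], 1.0]
  ]
}}

```text
time: 19.37
position: [0.4498, -0.3135, 0.0647]
tool_rot: [1.241, 2.883, -0.0]
ft_force: [3.1, -2.9, 2.5]
grip_width: 0.003
```

```bash
python3 -c "
from h import *
avg(2);print('local trigger',local(pl(-115,-96,62)))
im,d=optics.get_image('top');cv2.imwrite('pics/t8.png',cv2.resize(im[150:290,240:400],None,fx=4.2,fy=4.2,interpolation=cv2.INTER_CUBIC))
"
```

```text
avg F tool [-3.77  1.55 -3.31] +- [0.02 0.1  0.06]
r 149.7 th 2.2669 yaw 43.40 (want 145.23) Ft(tool x,y,z) [-3.8   1.7  -3.39] |grip 0.008 t 19.47
local trigger [ 0.0676335  -0.09410917  2.57446335]
```

View pics/t8.png

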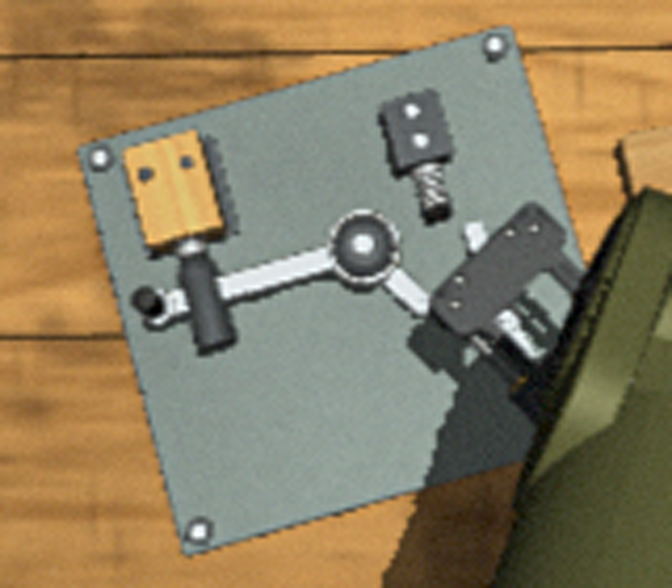

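The striker flew and the arm now lies along the plate's +y with the pin in. Withdraw and check the pin.

Call:
{"api": "arm_command", "payload": {
  "motion": [
    [[-8, 0, 0], [0, 0, 0], 1.0],
    [[-12, 0, 0], [0, 0, 0], 1.0],
    [[-12, 0, 0], [0, 0, 0], 1.0],
    [[0, 0, -15], [0, 0, 0], 1.0],
    [[0, 0, -25], [0, 0, 0], 1.0],
    [[0, 0, -30], [0, 0, 0], 1.0],
    [[0, 0, -25], [0, 0, 0], 1.0],
    [[0, 0, -15], [0, 0, 0], 1.0]
  ]
}}

```text
time: 20.18
position: [0.4701, -0.3367, 0.1752]
tool_rot: [-1.243, -2.883, 0.001]
ft_force: [0.3, 0.3, -0.1]
grip_width: 0.003
```

Call:
{"api": "arm_command", "payload": {
  "motion": [
    [[-15, 0, 0], [0, 0, 0], 1.0],
    [[-15, 0, 0], [0, 0, 0], 1.0],
    [[-15, 0, 0], [0, 0, 0], 1.0],
    [[0, 0, 0], [0, 0, 0], 1.0],
    [[0, 0, 0], [0, 0, 0], 1.0]
  ]
}}

```text
time: 20.6
position: [0.5003, -0.369, 0.1719]
tool_rot: [-1.242, -2.88, -0.002]
ft_force: [0.2, 0.4, -1.1]
grip_width: 0.006
```

```bash
python3 -c "
from h import *
s=ctrl.get_state();print(s['position'],s['ft_force'],s['time'])
im,d=optics.get_image('top');cv2.imwrite('pics/t9.png',cv2.resize(im[150:290,240:400],None,fx=4.2,fy=4.2,interpolation=cv2.INTER_CUBIC))
for t in [0,.03,.05,.13]: print(t,((w2px('top',hd(t))[0]-[240,150])*4.2).round(0))
for t in ['wax_block','offcut']:
  for q in models.search_frame('top',t)[:1]: print(t,q['conf'],c2w('top',q['location'])[0].round(4))
im,d=optics.get_image('side');cv2.imwrite('pics/s9.png',cv2.resize(im[180:290,240:400],None,fx=4.8,fy=4.8,interpolation=cv2.INTER_CUBIC))
"
```

```text
[ 0.50026044 -0.36898443  0.17189996] [ 0.24577503  0.38825812 -1.13504735] 20.6
0 [142. 296.]
0.03 [143. 303.]
0.05 [145. 307.]
0.13 [151. 324.]
offcut 0.55 [ 0.5878 -0.3869  0.0222]
```

View pics/t9.png

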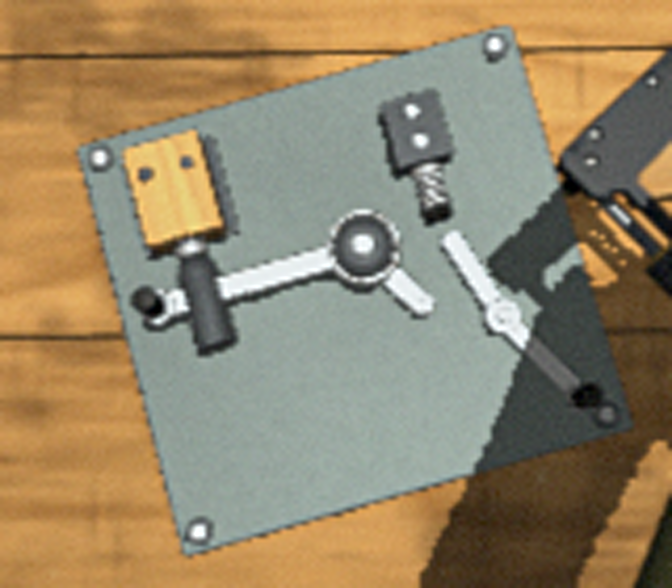

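View pics/s9.png

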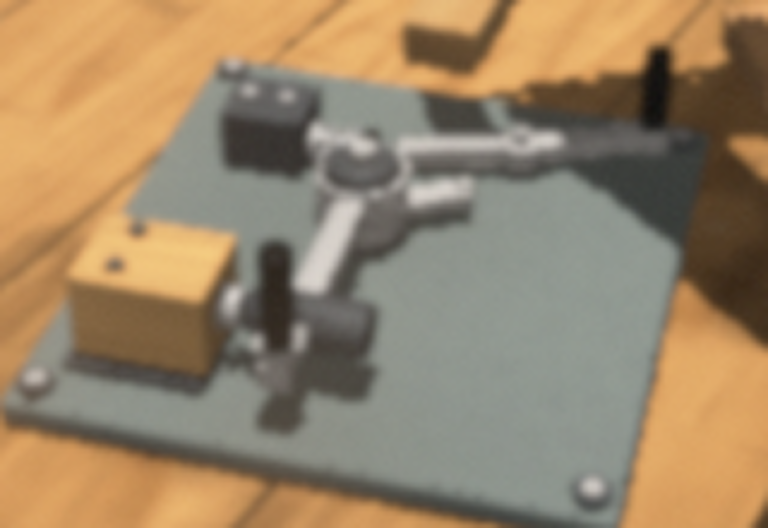

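```bash
python3 -c "
from h import *
plan(pl(12,50,190),15.35,12,1.0)"
```

```text
[[[12.0, 15.1, -1.4], [0, 0, 2.34], 1.0], [[12.6, 14.6, -1.4], [0, 0, 2.34], 1.0], [[13.2, 14.1, -1.4], [0, 0, 2.34], 1.0], [[13.8, 13.5, -1.4], [0, 0, 2.34], 1.0], [[14.3, 13.0, -1.4], [0, 0, 2.34], 1.0], [[14.8, 12.4, -1.4], [0, 0, 2.34], 1.0], [[15.3, 11.8, -1.4], [0, 0, 2.34], 1.0], [[15.8, 11.1, -1.4], [0, 0, 2.34], 1.0]]
[[[16.2, 10.5, -1.4], [0, 0, 2.34], 1.0], [[16.6, 9.8, -1.4], [0, 0, 2.34], 1.0], [[17.0, 9.1, -1.4], [0, 0, 2.34], 1.0], [[17.4, 8.4, -1.4], [0, 0, 2.34], 1.0]]
```

Call:
{"api": "arm_command", "payload": {
  "motion": [
    [[12.0, 15.1, -1.4], [0, 0, 2.3], 1.0],
    [[12.6, 14.6, -1.4], [0, 0, 2.3], 1.0],
    [[13.2, 14.1, -1.4], [0, 0, 2.3], 1.0],
    [[13.8, 13.5, -1.4], [0, 0, 2.3], 1.0],
    [[14.3, 13.0, -1.4], [0, 0, 2.3], 1.0],
    [[14.8, 12.4, -1.4], [0, 0, 2.3], 1.0],
    [[15.3, 11.8, -1.4], [0, 0, 2.3], 1.0],
    [[15.8, 11.1, -1.4], [0, 0, 2.3], 1.0]
  ]
}}

```text
time: 21.47
position: [0.5226, -0.2151, 0.1852]
tool_rot: [-1.691, -2.648, 0.001]
ft_force: [1.0, 0.0, 0.3]
grip_width: 0.008
```

Call:
{"api": "arm_command", "payload": {
  "motion": [
    [[16.2, 10.5, -1.4], [0, 0, 2.3], 1.0],
    [[16.6, 9.8, -1.4], [0, 0, 2.3], 1.0],
    [[17.0, 9.1, -1.4], [0, 0, 2.3], 1.0],
    [[17.4, 8.4, -1.4], [0, 0, 2.3], 1.0],
    [[0, 0, 0], [0, 0, 0], 1.0],
    [[0, 0, 0], [0, 0, 0], 1.0],
    [[0, 0, 0], [0, 0, 0], 1.0]
  ]
}}

```text
time: 22.05
position: [0.5331, -0.1408, 0.1905]
tool_rot: [1.895, 2.505, -0.002]
ft_force: [0.0, -1.7, -0.0]
grip_width: 0.009
```

```bash
python3 -c "
from h import *
T=pose();im,d=optics.get_image('wrist');cv2.imwrite('pics/w10.png',im)
print(w2px('wrist',[pl(24,95,37),pl(32,95,37),pl(32,95,58),hd(0.0),hd(.02)],T).round(1))
u=w2px('wrist',[pl(20,95,37)],T)[0].astype(int)
np.save('w10u.npy',u)
c=im[max(0,u[1]-60):u[1]+60,u[0]-80:u[0]+80];cv2.imwrite('pics/w10c.png',cv2.resize(c,None,fx=5,fy=5,interpolation=cv2.INTER_CUBIC))
print(u,c.shape)"
```

```text
[[327.2 141.6]
 [335.2 141.7]
 [336.7 144.4]
 [300.2 115.3]
 [297.1 115.3]]
[323 141] (120, 160, 3)
```

View pics/w10.png

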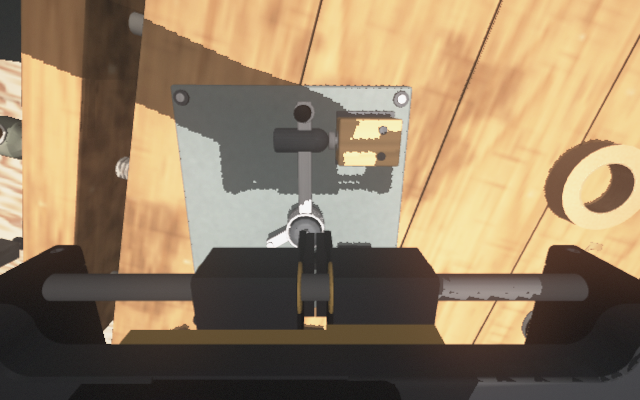

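View pics/w10c.png

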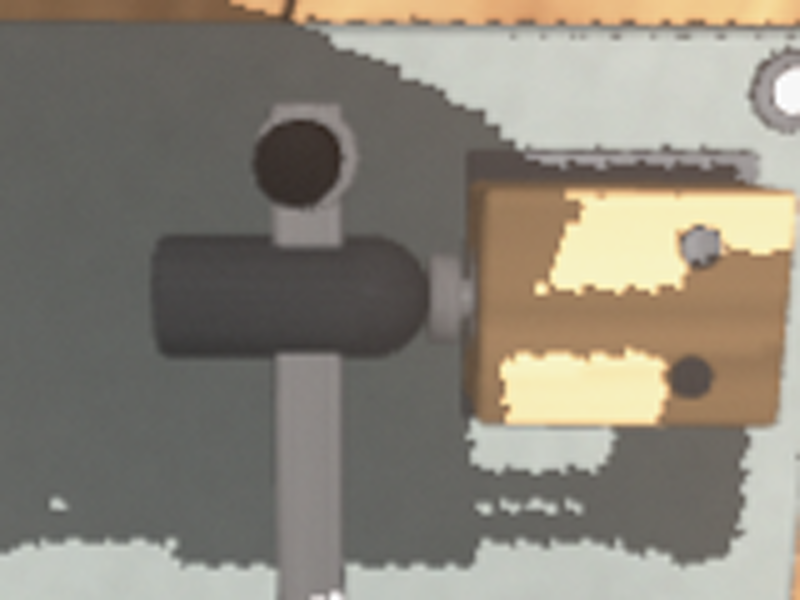

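Call:
{"api": "arm_command", "payload": {
  "motion": [
    [[0, 8, 12], [0, 0, 0], 1.0],
    [[0, 5, 20], [0, 0, 0], 1.0],
    [[0, 0, 25], [0, 0, 0], 1.0],
    [[0, 0, 18], [0, 0, 0], 1.0],
    [[0, 0, 8], [0, 0, 0], 1.0],
    [[0, 0, 0], [0, 0, 0], 1.0],
    [[0, 0, 0], [0, 0, 0], 1.0]
  ]
}}

```text
time: 22.68
position: [0.5461, -0.1372, 0.1077]
tool_rot: [-1.897, -2.504, 0.0]
ft_force: [0.2, -0.2, 0.2]
grip_width: 0.006
```

```bash
python3 -c "
from h import *
T=pose();im,d=optics.get_image('wrist');cv2.imwrite('pics/w11.png',im)
print(T[:3,3]);u=w2px('wrist',[pl(24,95,37),pl(32,95,37),pl(30,95,37)],T).round(1);print(u)
u=u[2].astype(int)
y0=max(0,u[1]-40)
c=im[y0:u[1]+40,u[0]-50:u[0]+50];cv2.imwrite('pics/w11c.png',cv2.resize(c,None,fx=7,fy=7,interpolation=cv2.INTER_CUBIC))
P=cloud('wrist',d,T)
print(u)
for r in range(u[1]-8,u[1]+9,2): print(r,(d[r,u[0]-25:u[0]+25]*1000).round(0).astype(int))
"
```

```text
[ 0.54612684 -0.13718035  0.10771124]
[[313.1 155.2]
 [324.1 155.3]
 [321.3 155.3]]
[321 155]
147 [207 207 208 207 209 207 208 209 208 209 209 210 210 212 212 213 214 217
 242 211 210 211 211 212 211 211 211 243 242 242 210 203 199 198 197 198
 199 198 198 199 198 197 197 198 198 199 197 198 197 199]
149 [207 207 207 207 207 208 208 209 209 209 209 210 211 211 212 212 213 215
 243 211 210 211 210 211 210 210 211 216 216 216 210 202 199 197 199 198
 198 198 198 198 199 198 199 199 197 198 199 199 199 198]
151 [208 206 206 207 207 207 208 208 208 207 208 209 209 211 211 212 213 215
 217 210 211 210 211 209 210 211 211 215 216 214 210 202 200 200 199 199
 199 198 197 199 199 198 200 199 199 199 198 199 199 198]
153 [207 207 207 208 209 207 208 207 208 209 209 209 210 209 211 212 213 216
 217 211 211 211 209 211 212 212 210 215 216 216 209 202 199 198 198 200
 200 199 199 199 198 199 200 199 199 198 199 199 200 199]
155 [208 208 208 209 207 208 207 209 207 208 208 209 211 212 212 212 213 215
 217 210 210 211 210 209 211 211 211 214 216 215 211 201 199 200 199 201
 199 200 200 199 201 199
[... 165 characters left out ...]
03 202 201 200 200
 200 200 201 201 200 200 201 200 200 199 200 200 200 201]
159 [208 209 208 208 209 209 208 209 210 210 211 210 212 212 213 214 216 218
 245 212 212 213 213 213 212 212 212 246 245 228 210 203 201 200 200 201
 201 200 200 201 200 200 200 201 200 199 201 200 201 200]
161 [210 209 210 210 210 209 209 210 209 211 211 212 213 215 215 216 216 247
 246 213 214 213 213 215 214 214 213   0 247 228 212 203 202 201 201 201
 201 200 201 201 201 201 201 200 201 201 200 200 201 199]
163 [210 210 210 211 210 210 211 212 212 213 214 214 216 216 215 219 246 247
 246 215 215 215 215 214 215 215 215 247 247 238 213 203 201 202 201 200
 201 202 201 202 200 201 201 200 201 201 200 201 201 202]
```

View pics/w11c.png

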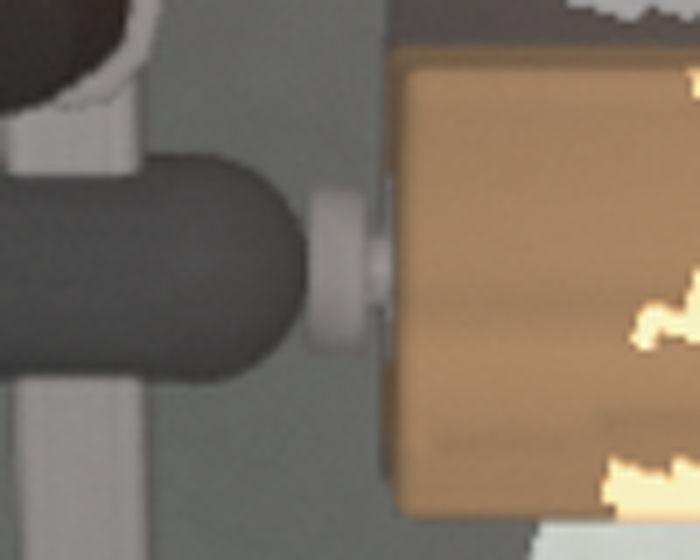

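```bash
python3 -c "
import cv2
a=cv2.imread('pics/w0.png');cv2.imwrite('pics/c0.png',cv2.resize(a[170:270,280:440],None,fx=5,fy=5,interpolation=cv2.INTER_CUBIC))
a=cv2.imread('pics/w11.png');cv2.imwrite('pics/c11.png',cv2.resize(a[60:260,230:430],None,fx=3,fy=3,interpolation=cv2.INTER_CUBIC))
"
```

```text
(no output)
```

View pics/c0.png

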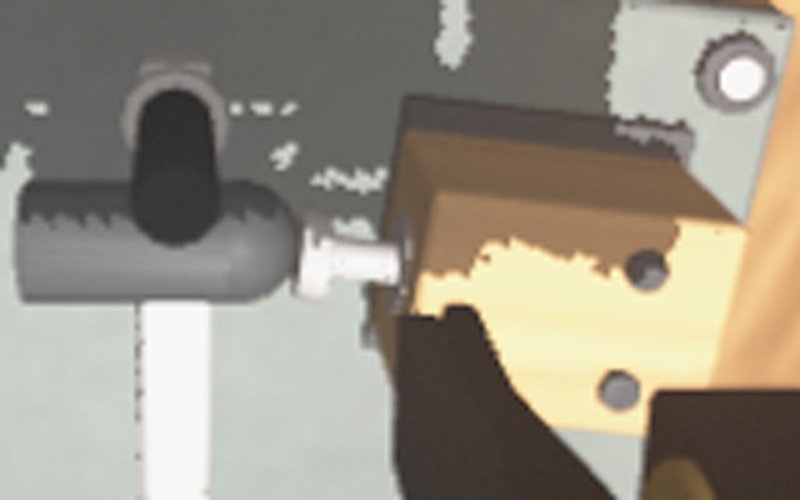

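View pics/c11.png

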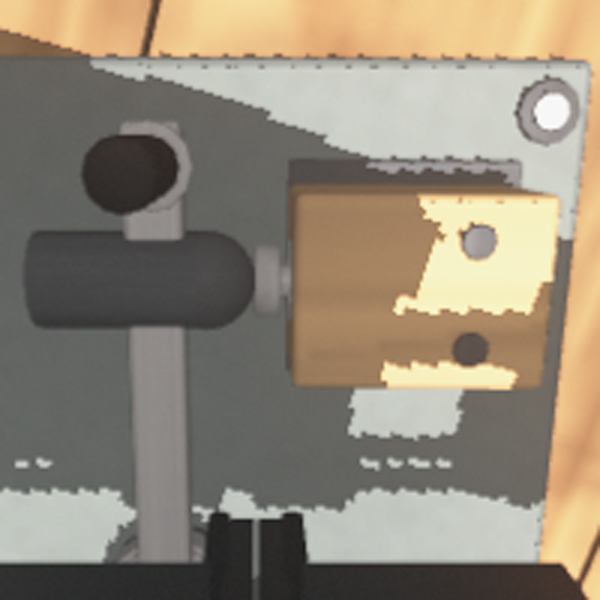

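```bash
python3 -c "
from h import *
T0=np.eye(4);T0[:3,3]=[.49075728,-.07978705,.15985874];T0[:3,:3]=R.from_rotvec([1.749,2.608,0]).as_matrix()
for x in [12,18,30,32]: print(x,((w2px('wrist',pl(x,95,37+ (9 if x<30 else 9)),T0)[0]-[280,170])*5+2).round(0))
print('w11')
for x in [22,24,30,32]: print(x,w2px('wrist',pl(x,95,46))[0].round(2), (w2px('wrist',pl(x,95,46))[0]-[271,115])*7+3)
# theta from images: optics w11 pose
s=ctrl.get_state();T=pose(s)
import json
def bp(u,v,z):
    m,f=cam('wrist');C=c2w('wrist',[0,0,0],T)[0];r=c2w('wrist',[(u-m['cx'])/f,(v-m['cy'])/f,1],T)[0]-C
    P=C+r*((z-C[2])/r[2]);return P
def toplate(P): d=(P-PIV)*1000;c,s_=np.cos(YAW),np.sin(YAW);return np.array([c*d[0]+s_*d[1],-s_*d[0]+c*d[1]])
z=lambda x,y:(230+(x-1)/3,60+(y-1)/3)
for nm,(x,y),h in [('bolt',(549,111),.016),('barL',(131,350),.043),('barR',(186,350),.043),('barL2',(139,540),.043),('barR2',(189,540),.043),('blockFL',(295,195),.060),('blockBL',(558,200),.060),('blockFLn',(295,385),.060),('edge',(583,62),.012),('edge2',(541,520),.012)]:
    print(nm,toplate(bp(*z(x,y),h)).round(1))
"
```

```text
12 [291. 277.]
18 [322. 280.]
30 [385. 287.]
32 [396. 288.]
w11
22 [309.15 156.84] [270.04759879 295.89558068]
24 [311.99 156.86] [289.94597967 295.98933087]
30 [320.52 156.9 ] [349.63114445 296.27053444]
32 [323.36 156.91] [369.52287413 296.3642533 ]
bolt [100.2 136.2]
barL [-4.1 80.1]
barR [ 9.2 80.2]
barL2 [-3.8 29.7]
barR2 [ 9.1 29.7]
blockFL [ 34.2 118. ]
blockBL [ 90.2 117.2]
blockFLn [35.  76.2]
edge [108.9 148.2]
edge2 [110.8  21.9]
```

```bash
cat > e.py <<'E'
from h import *
im=cv2.imread('pics/w11.png');g=cv2.GaussianBlur(cv2.cvtColor(im,cv2.COLOR_BGR2GRAY).astype(float),(1,5),0)
T=pose()
m,f=cam('wrist')
def bp(u,v,z):
    C=c2w('wrist',[0,0,0],T)[0];r=c2w('wrist',[(u-m['cx'])/f,(v-m['cy'])/f,1],T)[0]-C
    P=C+r*((z-C[2])/r[2]);d=(P-PIV)*1000;c,s_=np.cos(YAW),np.sin(YAW);return np.array([c*d[0]+s_*d[1],-s_*d[0]+c*d[1]])
def edge(x0f,rows,w,z,sgn):
    pts=[]
    for r in rows:
        c=int(round(x0f(r)));seg=g[r,c-w:c+w+1];gr=np.gradient(seg)*sgn;k=np.argmax(gr[1:-1])+1
        a,b,cc=gr[k-1],gr[k],gr[k+1];o=.5*(a-cc)/(a-2*b+cc) if (a-2*b+cc)!=0 else 0
        pts.append(bp(c-w+k+o,r,z))
    p=np.array(pts);
    for _ in range(3):
        q=np.polyfit(p[:,1],p[:,0],1);res=p[:,0]-np.polyval(q,p[:,1]);p=p[abs(res)<2*res.std()+.1]
    return q,res.std(),len(p)
ln=lambda a,b:(lambda r:230+(a[0]+(b[0]-a[0])*(((r-60)*3+1)-a[1])/(b[1]-a[1])-1)/3)
print('barL',edge(ln((131,350),(139,540)),range(174,236),3,.043,1))
print('barR',edge(ln((186,350),(189,540)),range(174,236),3,.043,-1))
print('plateR lit',edge(ln((587,80),(577,190)),range(86,132),4,.012,1))
print('plateR shade',edge(ln((560,330),(541,520)),range(165,235),4,.012,1))
print('blockR',edge(ln((558,200),(542,385)),range(128,185),4,.060,-1))
print('blockL',edge(ln((295,195),(295,385)),range(130,184),3,.060,1))
E
python3 e.py
```

```text
barL (array([-0.00721153, -3.629229  ]), np.float64(0.13140073319027112), 57)
barR (array([-4.14463954e-03,  8.87555039e+00]), np.float64(0.06495758313435021), 62)
plateR lit (array([-1.09489836e-01,  1.24954179e+02]), np.float64(1.257099051003457), 45)
plateR shade (array([-2.31293066e-03,  1.11593280e+02]), np.float64(0.12565324231572544), 66)
blockR (array([9.40803638e-04, 9.03574043e+01]), np.float64(0.2143113361670897), 52)
blockL (array([3.88428419e-04, 3.46095632e+01]), np.float64(0.12230486979704212), 54)
```

Call:
{"api": "arm_command", "payload": {
  "motion": [
    [[0, 0, -20], [0, 0, 0], 1.0],
    [[0, 0, -30], [0, 0, 0], 1.0],
    [[0, 0, -30], [0, 0, 0], 1.0],
    [[0, 0, -20], [0, 0, 0], 1.0],
    [[0, 0, 0], [0, 0, 0], 1.0],
    [[0, 0, 0], [0, 0, 0], 1.0]
  ]
}}

```text
time: 23.23
position: [0.5476, -0.1368, 0.2104]
tool_rot: [1.893, 2.501, 0.002]
ft_force: [0.3, 0.0, -0.1]
grip_width: 0.002
```

```bash
python3 -c "
from h import *
im,d=optics.get_image('top')
for t in ['wax_block','offcut']:
  for q in models.search_frame('top',t)[:2]: print(t,q['conf'],c2w('top',q['location'])[0].round(4))
a=cv2.imread('pics/top0.png');D=cv2.absdiff(a,im)[150:290,385:480].max(2);print((D>40).sum())
print(ctrl.get_state()['position'],ctrl.get_state()['ft_force'])
ctrl.close_job()"
```

```text
wax_block 0.82 [ 0.4267 -0.422   0.0206]
offcut 0.7 [ 0.5975 -0.4285  0.0237]
offcut 0.35 [ 0.4869 -0.2768  0.029 ]
0
[ 0.54559232 -0.13646854  0.20684826] [ 0.19460345 -1.73932745 -0.17130268]
the job is handed in; nothing more can be done
```

The striker was cocked, tripped and drove the dowel pin home in one blow. I handed the job in at about 23 s; it gives no verdict.

- **Cocking:** I drew the arm back to about 1.085 rad and stopped when the load had risen about 3 N, from 7.5 to 10.5 N. I took that as the buffer, pressed lightly. I saw no clear dip when the sear caught. Easing back, the load fell to nothing at about 0.98 rad. After I opened the jaws, the arm stayed cocked on its own, clear of the gripper.
- **Firing:** I pushed the trigger post from its far side with closed fingers, about 160 mm from the arm's path, and the striker flew.
- **Pin check:** Arm edges against plate and block edges in the wrist image put the arm at about 0.005 rad, so the pin is driven about 11.5 mm. A gap of about 2 mm between the head and the ring on the block face disagreed, suggesting about 10 mm if the ring sits 2 mm proud. The block's measured edges favour the reading that the pin is home. The threshold is 10.5 mm and I did not settle this independently.
- **Loose things:** Final detections of the wax block and offcut are within about 3 mm of their starting positions, and the top picture there is unchanged. The gripper ended about 0.2 m above the bench, touching nothing. The last force reading showed 1.7 N sideways, which I took for settling after the move.

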